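# Stow the lathe accessories in the slotted box

### The arm

A 6-joint arm with a two-finger parallel gripper is mounted at the origin on the work surface. World frame = base frame: x ahead of the robot, y to its left, z up, the work surface at z = 0. Lengths are in mm, angles in degrees, forces in N, time in s.
With the tool pointing down it reaches from about 300 to 850 mm from the base axis. Payload 4.2 kg.
Tool frame: the origin (TCP) lies on the centre line of the jaws, within the pads' length; the fingertips stand 14 mm ahead of it and the grasp point (between the pads) lies 5 mm behind it (env.finger_overhang is the z of the fingertips in the tool frame, in mm); z points along the fingers, y is the line along which they close (so a half turn about z gives the same grasp; the last joint's range is limited). The gripper opens to 91 mm and grips with 3 to 60 N. Pads are 32 mm wide; open, the fingers measure 118 mm over their backs; the gripper's body (76 mm by 178 mm) begins 60 mm behind the grasp point.
Start: joints at [-77.636, 18.312, 89.639, -0, 72.044, -1.146], TCP at [134.334, -559.103, 227.976] pointing down, gripper open.
Joint ranges: [-177.97, 177.97], [-48.28, 115.42], [12.27, 149.76], [-77.06, 257.06], [2.81, 150.46], [-146.56, 146.56]. Speed limits (degrees/s): [147.25, 147.25, 180, 180, 180, 180].

### API

Orientations are given as [roll, pitch, yaw] about the fixed x, y, z axes, in that order (R = Rz(yaw) Ry(pitch) Rx(roll)).
In Python, from workcell import sensors, viewer, env gives the robot as it stands. The module is installed in compiled form; this text tells all that it offers.
- The arm moves only by the tool step_arm, never from a script. Its argument "plan" is one flat list of numbers, 6 for each row, row after row: the shift along the tool's x, y, z in cm, then the turn, a rotation vector about the tool's x, y, z in rad. In form: [x, y, z, wx, wy, wz, x, y, z, wx, wy, wz, ...]. A call has 1 to 5 rows; each row shifts and turns the commanded pose from where the row before left it, along the tool's axes as they then stand; what a row does not reach is not made up. A row lasts 1/12 s, in which the tool goes at most 41.7 mm and 7.16 degrees, less where a joint would pass 70% of its speed; a pose out of reach is approached as far as the arm can. A call is refused whole if a number of a shift passes 4.17 or a number of a turn 0.125, either way. A call with a gripper value outside its range is refused whole. "hand" is the finger opening in cm, from 0 to 9.12, set as the call begins (left out, the last holds). The fingers move at their own pace and stop on an object; "newtons" is the grip in N (left out, the last holds). Time passes only in rows, so rows that do not move let the fingers close. It gives the time, the measured TCP pose, the force, the opening and the grip force at its end, in the units of the state.
- sensors.state(): the state, without advancing time (a new reading comes with each control period).
- viewer.grab_frame(name): name is "scene" or "top" or "wrist"; returns a dict with "img" (384x512x3 uint8, red, green, blue), "fx", "fy", "cx", "cy" (pixels), "k1" (the pictures are not rectified: a ray, as slopes to the right and down, at radius r is drawn at 1 + k1 r^2 times it, then the intrinsics apply), "position" and "attitude" of the camera in the world. Camera axes: x right, y down, z forward; pixel columns grow to the right and rows downward; lengths in mm; the calibration is good to about 2 mm. A picture is of the moment at which its call begins. There is no depth.
- env.job_done(): hands the job in; it is judged then, once.
Trained networks look in a picture, given as the dict that the camera call returned (one of the last four; its "shot" number tells which), for a name from the list of things; names that differ only in an ending like _2 or _b are one class to them, and where a whole thing is asked for, a point or a joint stands for the part that bears it (a point fixed in the world has none). Each returns a list of dicts, best first, with "score" (0 to 1); they miss things now and then, are a little off and sometimes report something else, mostly with a low value. They report only what shows in the picture. A call takes as long as a camera call. They do not tell look-alikes from the thing itself.
- viewer.boxes_of(name, picture): "location" ([column, row] in pixels, amid what is visible of it).
- viewer.pinpoint(name, picture): "location" ([column, row] in pixels: a listed point, or the origin of a listed thing).
The state is a dict: "time_s": time; "qpos": joint angles; "qvel": joint speeds; "effort": joint torques, N m; "ee_pos": TCP position; "ee_rot": TCP orientation; "force": force on the tool from outside, world axes, zero at the start; "torque": the same for the moment, N m; "gripper_width": finger opening in mm; "gripper_force": force on a finger pad.
Only numpy, scipy, OpenCV 4.12 (cv2) and the standard library are available. Lean on these libraries where they do the work, as an engineer would, in place of code of your own. Each camera call takes 0.05 s, during which the arm holds its last target. There are 200 camera calls.

### The job

Put the lathe accessories away in the accessory box: slide its dust cover fully open, put every small steel or brass fitting (live centre, faceplate, collar, spur centre) that is there into the open well, and slide the cover fully shut again. Each of the two tool rests goes into a slot of its own in the steel top plate: its bar is longer than the slot, so tilt it in one end first, then right it inside so that it stands upright on the box's floor with both ends of the bar tucked evenly under the plate and the post sticking up through the slot. Leave the bowl, glue bottle, wood blank and hammer alone.

Things in the scene. Friction and masses are not known exactly. Their poses are not given: they have to be found in the camera images.
- box: Fixed plywood box 90 mm high. Origin on the bench, z up; spans x -110..110, y -145..125 mm, walls 5 mm. Part y > -40 mm: 4 mm steel top plate (upper face z 90) with two slots; the hollow below has its floor at z 20, free for x -105..105, y -35..120. Part y -140..-40: the well, open on top under the sliding cover. Runners carry the open cover out to y -250.
- slot_right (a point): Centre of the slot nearer the well, at the upper face of the plate (box x 0, y 0, z 90 mm). The slot is 88 mm long along the box's x and 40 mm wide along its y. Axes as the box.
- slot_left (a point): Centre of the other slot, same size (box x 0, y 80, z 90 mm). Axes as the box.
- well_floor (a point): Centre of the well's floor (box x 0, y -90, z 55 mm). The well is 210 mm along the box's x and 100 mm along its y; its walls rise 35 mm above this floor. Axes as the box.
- cover (a joint): Slide of the flat steel dust cover over the well, in m: 0 = fully shut, 0.10 = fully open; it opens toward the box's -y, moves against about 1.5 N of friction and stays where left. The cover is 220 by 110 mm, its top 94 mm above the bench.
- cover_grip (a point): Middle of the wooden bar handle on the cover, 115 mm above the bench: the bar is 70 mm along the box's x, 12 mm thick along its y, and spans 100 to 122 mm above the bench. It moves with the cover.
- rest_long: Lathe tool rest shaped like an upside-down T, 0.45 kg: a dark bar 124 mm long (its x) by 28 mm wide (its y) by 14 mm thick, and on the bar's middle a steel post 18 mm square, up to 150 mm above the bar's underside. Origin: centre of the bar's underside; z along the post. It starts standing on the bench on its bar.
- rest_short: The same tool rest with a 112 mm long bar.
- centre: Live centre, 0.18 kg: steel cylinder 34 mm in diameter and 24 mm high with a cone up to 34 mm. Origin: centre of its underside; z up toward the point. May be absent.
- faceplate: Faceplate, 0.22 kg: steel disc 54 mm in diameter, 9 mm thick, with a hub 32 mm in diameter above it up to 32 mm. Origin: centre of the disc's underside; z toward the hub. May be absent.
- collar: Brass collar, 0.09 kg: ring 36 mm outside, 20 mm inside, 24 mm high. Origin: centre of its underside. May be absent.
- spur: Spur drive centre, 0.12 kg: steel cylinder 26 mm in diameter and 22 mm high, with a thinner end 18 mm in diameter up to 32 mm. Origin: centre of its underside; z toward the thin end. May be absent.
- bowl: Bystander: turned wooden bowl, 140 mm across, 55 mm high. Origin: centre of its underside.
- glue: Bystander: white glue bottle, 56 mm across, 150 mm high. Origin: centre of its underside.
- blank: Bystander: dark wood blank, 60 by 160 by 45 mm. Origin: centre of its underside.
- mallet: Bystander: hammer lying on the bench. Origin: under its middle.
Not all that is in view belongs to the job. What is shaped like the rest_long but pink or purple is not meant. What is shaped like the faceplate but green is not meant.

How it is judged (in metres and radians):
On the way, in this order (a step that is already met when the one before it is completed fails the run):
1. the dust cover is slid fully open (value of joint cover above 0.09 m), for 0.2 s.
2. all fittings that are there lie in the well (x of centre in the frame of box between -0.106 and 0.106 m and y of centre in the frame of box between -0.141 and -0.039 m and z of centre in the frame of box between 0.045 and 0.088 m and linear speed of each of centre, faceplate, collar, spur below 0.03 m/s and x of faceplate in the frame of box between -0.106 and 0.106 m and y of faceplate in the frame of box between -0.141 and -0.039 m and z of faceplate in the frame of box between 0.045 and 0.088 m and x of collar in the frame of box between -0.106 and 0.106 m and y of collar in the frame of box between -0.141 and -0.039 m and z of collar in the frame of box between 0.045 and 0.088 m and x of spur in the frame of box between -0.106 and 0.106 m and y of spur in the frame of box between -0.141 and -0.039 m and z of spur in the frame of box between 0.045 and 0.088 m), for 0.2 s.
At the end, for the whole second after the job is handed in: Every fitting that is there lies at rest inside the well; the cover is shut to within 6 mm; each tool rest stands at rest on the floor under the slotted plate, upright within 0.08 rad, its bar centred along the slot within 12 mm (all of step 2 and x of rest_long in the frame of box between -0.012 and 0.012 m and y of rest_long in the frame of box between -0.03 and 0.11 m and z of rest_long in the frame of box between 0.01 and 0.026 m and angle between each of rest_long, rest_short's own z axis and vertical below 0.08 rad and linear speed of each of rest_long, rest_short below 0.03 m/s and x of rest_short in the frame of box between -0.012 and 0.012 m and y of rest_short in the frame of box between -0.03 and 0.11 m and z of rest_short in the frame of box between 0.01 and 0.026 m and value of joint cover between -0.006 and 0.006 m); the robot touches nothing.
It fails at once if the bowl is disturbed (moved more than 30 mm) (distance of bowl from where it was at the start of the episode above 0.03 m).
It fails at once if the glue bottle is disturbed (moved more than 30 mm) (distance of glue from where it was at the start of the episode above 0.03 m).
It fails at once if the wood blank is disturbed (moved more than 30 mm) (distance of blank from where it was at the start of the episode above 0.03 m).
It fails at once if the hammer is disturbed (moved more than 30 mm) (distance of mallet from where it was at the start of the episode above 0.03 m).
Of centre, faceplate, collar, spur only 2 to 4 are there at a start; the rules pass over those that are not, and their reading is None.
At some moment in a run one of centre, faceplate, collar, spur may be knocked a few centimetres aside while the robot is not near it.
It also fails if it takes over 210 s, if anything falls off the work surface, if the arm or the gripper's body presses on something with over 40 N, if the wrist force passes 120 N, or if a joint passes its speed limit or range.

## Working session

There is one attempt and no reset: what is moved stays moved. The work goes in short steps, Python scripts to look and compute and a tool call to move; the robot and the scene stay as the last step left them, time stands still between calls to the robot, and variables do not carry over. Pictures are saved under pics/ and viewed, at most 16 in all, crops included, and the job is handed in when it is done.

Besides the shell and the picture viewer there is one more tool, called after "Request:" as a command line: name --argument value ..., lists and objects as JSON in quotes. step_arm: Moves the arm, as the interface text tells. Its arguments: {"type":"object","properties":{"plan":{"type":"array","items":{"type":"number"}},"hand":{"type":"number"},"newtons":{"type":"number"}},"required":["plan"]}

```bash
mkdir -p pics; cat > h.py <<'E'
import numpy as np, cv2
from workcell import sensors, viewer, env
from scipy.spatial.transform import Rotation as Ro
def ray(p,uv):
    x=np.array([(uv[0]-p['cx'])/p['fx'],(uv[1]-p['cy'])/p['fy']]);s=x.copy()
    for _ in range(30): s=x/(1+p['k1']*(s@s))
    return s
def camR(p):
    a=np.array(p['attitude'],float)
    return a if a.shape==(3,3) else (Ro.from_euler('xyz',a,degrees=True).as_matrix() if a.size==3 else Ro.from_quat(a).as_matrix())
def at_z(p,uv,z):
    d=camR(p)@np.r_[ray(p,uv),1]; c=np.array(p['position'],float)
    return c+d*(z-c[2])/d[2]
def proj(p,P):
    q=camR(p).T@(np.array(P,float)-p['position']); s=q[:2]/q[2]; s=s*(1+p['k1']*(s@s))
    return np.array([p['cx']+p['fx']*s[0],p['cy']+p['fy']*s[1]])
def save(p,n): cv2.imwrite('pics/'+n,p['img'][:,:,::-1])
E
python3 - <<'E'
from h import *
for n in ('top','scene'):
    p=viewer.grab_frame(n); save(p,n+'0.png'); print(n,p['position'],p['attitude'],p['fx'],p['cx'],p['cy'],p['k1'])
    for k,z in dict(slot_right=90,slot_left=90,well_floor=55,cover_grip=115,rest_long=0,rest_short=0,centre=0,faceplate=0,collar=0,spur=0,bowl=0,glue=0,blank=0,mallet=0).items():
        print(k,[(round(d['score'],2),np.round(d['location']).tolist(),np.round(at_z(p,d['location'],z)[:2]).tolist()) for d in viewer.pinpoint(k,p)[:4]])
print(sensors.state())
E
```

```text
top [ 374.78543131   61.52722824 1388.11564533] [-170.42751394   -0.37585499  -91.25734172] 428.0692096463411 251.9958176994696 195.55281786137965 -0.11134483234445477
slot_right [(0.57, [261.0, 188.0], [616.0, 19.0])]
slot_left [(0.85, [238.0, 195.0], [597.0, 91.0]), (0.25, [366.0, 246.0], [431.0, -295.0])]
well_floor []
cover_grip [(0.73, [291.0, 182.0], [628.0, -71.0])]
rest_long [(0.81, [198.0, 273.0], [361.0, 227.0]), (0.8, [166.0, 198.0], [605.0, 332.0]), (0.65, [251.0, 271.0], [365.0, 55.0]), (0.59, [293.0, 184.0], [646.0, -88.0])]
rest_short [(0.82, [157.0, 240.0], [469.0, 358.0]), (0.39, [290.0, 182.0], [650.0, -78.0])]
centre [(0.67, [392.0, 236.0], [466.0, -410.0])]
faceplate [(0.71, [363.0, 279.0], [329.0, -305.0]), (0.45, [360.0, 245.0], [439.0, -302.0])]
collar []
spur [(0.5, [262.0, 196.0], [607.0, 16.0])]
bowl [(0.64, [353.0, 164.0], [710.0, -296.0]), (0.17, [236.0, 194.0], [616.0, 98.0])]
glue [(0.67, [110.0, 266.0], [386.0, 514.0])]
blank [(0.98, [243.0, 136.0], [813.0, 72.0]), (0.58, [123.0, 192.0], [629.0, 476.0]), (0.55, [160.0, 241.0], [466.0, 349.0]), (0.45, [2
[... 393 characters left out ...]
[]
blank []
mallet []
{'time_s': 1.5, 'qpos': array([-7.76350546e+01,  1.83093883e+01,  8.96379613e+01,  4.02323895e-04,
        7.20445819e+01, -1.14374699e+00]), 'qvel': array([ 0.09904676, -0.02171536, -0.01600685,  0.05565523, -0.07287681,
        0.01967315]), 'effort': array([-8.22550974e-04, -4.12352264e+01, -2.32224280e+01,  7.26997596e-02,
        3.77888954e-02, -7.39471375e-06]), 'ee_pos': array([ 134.34349156, -559.10294057,  228.0081786 ]), 'ee_rot': array([ 1.79991926e+02, -2.21617896e-04,  1.35085684e+01]), 'force': array([ 0.06762132, -0.27084722, -0.52176785]), 'torque': array([-0.05737048,  0.0442311 , -0.01136051]), 'gripper_force': 0.0, 'gripper_width': 91.57163648724408}
```

```bash
python3 - <<'E'
import cv2
a=cv2.imread('pics/top0.png')
cv2.imwrite('pics/top0c.png',cv2.resize(a[100:310,80:430],None,fx=2.28,fy=2.28,interpolation=cv2.INTER_CUBIC))
E
```

```text
(no output)
```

View pics/top0c.png

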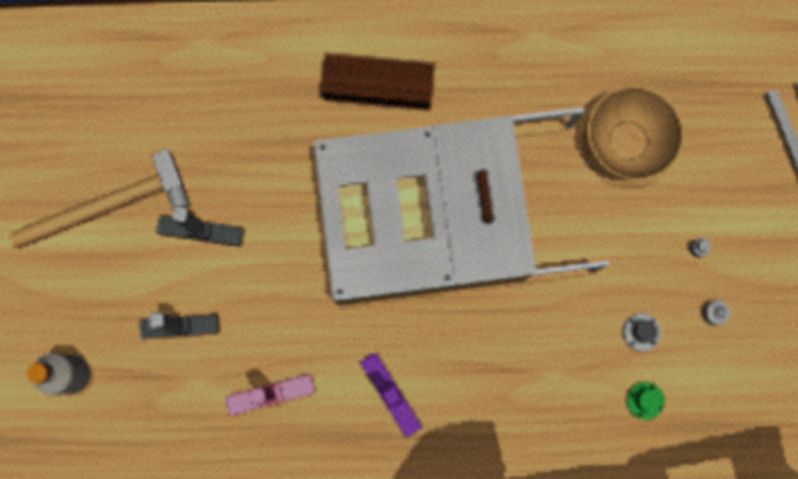

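View pics/scene0.png

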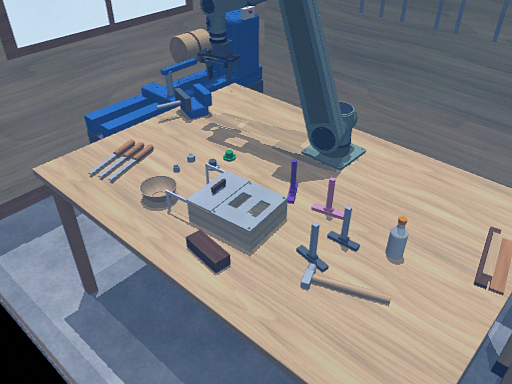

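```bash
cat >> h.py <<'E'
def fit_box(p,obs,x0=(610,20,7)):
    from scipy.optimize import least_squares
    def f(v,full=False):
        R=Ro.from_euler('z',v[2],degrees=True).as_matrix()
        return np.concatenate([proj(p,R@np.array(P,float)+[v[0],v[1],0])-uv for P,uv in obs])
    r=least_squares(f,x0,loss='soft_l1'); return r.x,r.fun
E
python3 - <<'E'
from h import *
p=viewer.grab_frame('top')
c=lambda u,v:np.array([80+u/2.28-.28,100+v/2.28-.28])
obs=[((110,125,90),c(315,142)),((-110,125,90),c(335,300)),((110,-145,94),c(515,119)),((-110,-145,94),c(533,275))]
for y,q in((80,[(341,185),(366,183),(373,245),(347,248)]),(0,[(400,178),(425,176),(433,238),(407,241)])):
    for (sx,sy),uv in zip([(44,20),(44,-20),(-44,-20),(-44,20)],q): obs.append(((sx,y+sy,90),c(*uv)))
obs+=[((35,-90,122),c(480,172)),((-35,-90,122),c(490,222))]
v,r=fit_box(p,obs); print(v,np.round(r,1))
def P(n,u,vv,z): print(n,np.round(at_z(p,c(u,vv),z)))
P('fp',641,332,30);P('ctr',716,312,30);P('spur',699,247,30);P('green',646,400,30)
for n,a,b in(('rH',(158,226),(243,236)),('rL',(141,326),(218,323)),('purple',(368,357),(413,433)),('bowl',(632,138),(632,138))):
    A=at_z(p,c(*a),14);B=at_z(p,c(*b),14);d=A-B;print(n,np.round((A+B)/2),round(np.hypot(*d[:2])),np.degrees(np.arctan2(d[1],d[0])))
P('bowlR',680,138,55);P('runnerendTop',582,110,80);P('runnerBot',605,266,80)
w=viewer.grab_frame('wrist');save(w,'w0.png');print(w['position'],w['attitude'])
E
```

```text
[606.54648054  16.01287754   5.47105184] [ 0.4 -0.7 -0.8 -0.  -1.5 -0.6  0.5  0.5 -0.7  0.1  1.1 -0.5  1.3  0.3
 -0.3  0.5 -0.9  0.2  0.9 -0.4  0.9  0.3 -0.6  0.5  0.5 -0.5 -0.8  0.2]
fp [ 435. -296.   30.]
ctr [ 460. -405.   30.]
spur [ 553. -387.   30.]
green [ 341. -298.   30.]
rH [594. 323.  14.] 124 82.11909202655347
rL [461. 351.  14.] 110 91.28336514299339
purple [358.  56.  14.] 122 29.60537722739756
bowl [ 718. -305.   14.] 0 0.0
bowlR [ 707. -363.   55.]
runnerendTop [ 743. -219.   80.]
runnerBot [ 524. -239.   80.]
[ 215.38479986 -538.19632992  385.06273054] [ 1.63085147e+02  8.85313865e-03 -7.64447192e+01]
```

View pics/w0.png

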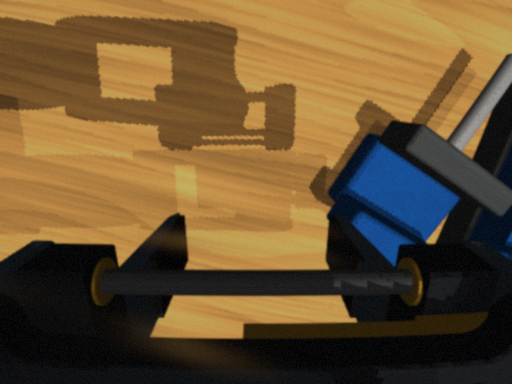

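```bash
cat >> h.py <<'E'
BX=np.array([606.5,16.,0]); BYAW=5.5
def b2w(x,y,z=0): return Ro.from_euler('z',BYAW,degrees=True).as_matrix()@np.array([x,y,z],float)+BX
def w2b(P): return Ro.from_euler('z',BYAW,degrees=True).as_matrix().T@(np.array(P,float)-BX)
def plan(wps,start=None,v=40.,w=.12):
    """wps: list of (pos, Rotation or yaw(deg, tool down)[, minrows]); prints calls of 5 rows"""
    s=sensors.state()
    p=np.array(s['ee_pos']) if start is None else np.array(start[0],float); R=Ro.from_euler('xyz',s['ee_rot'],degrees=True) if start is None else start[1]
    rows=[]
    for wp in wps:
        T=np.array(wp[0],float); Q=wp[1] if isinstance(wp[1],Ro) else Ro.from_euler('xyz',[180,0,wp[1]],degrees=True)
        D=(R.inv()*Q).as_rotvec(); n=max(int(np.ceil(np.linalg.norm(T-p)/v)),int(np.ceil(np.linalg.norm(D)/w)),wp[2] if len(wp)>2 else 1)
        p0,R0=p.copy(),R
        for i in range(1,n+1):
            d=R.inv().apply(p0+(T-p0)*i/n-p)/10; r=(R.inv()*R0*Ro.from_rotvec(D*i/n)).as_rotvec()
            d=np.round(d,2)+0.; r=np.round(r,3)+0.; rows.append(np.r_[d,r]); p=p+R.apply(d*10); R=R*Ro.from_rotvec(r)
    for i in range(0,len(rows),5): print('['+', '.join('%g'%x for q in rows[i:i+5] for x in q)+']')
    return p,R
E
python3 - <<'E'
from h import *
h=b2w(0,-90); print(h)
plan([((h[0],h[1],200),5.5)])
E
```

```text
[615.12611773 -73.58565785   0.        ]
[3.23, -2, 0.16, 0, 0, 0.008, 3.21, -2.02, 0.15, 0, 0, 0.008, 3.19, -2.05, 0.16, 0, 0, 0.007, 3.18, -2.07, 0.15, 0, 0, 0.008, 3.17, -2.1, 0.16, 0, 0, 0.008]
[3.14, -2.13, 0.15, 0, 0, 0.008, 3.13, -2.14, 0.16, 0, 0, 0.007, 3.12, -2.17, 0.15, 0, 0, 0.008, 3.1, -2.2, 0.16, 0, 0, 0.008, 3.08, -2.22, 0.15, 0, 0, 0.008]
[3.06, -2.24, 0.16, 0, 0, 0.007, 3.04, -2.27, 0.15, 0, 0, 0.008, 3.03, -2.29, 0.16, 0, 0, 0.008, 3.01, -2.31, 0.15, 0, 0, 0.008, 2.99, -2.34, 0.16, 0, 0, 0.008]
[2.97, -2.36, 0.15, 0, 0, 0.007, 2.96, -2.38, 0.16, 0, 0, 0.008, 2.94, -2.41, 0.15, 0, 0, 0.008]
```

Request:
step_arm --plan '[3.2, -2, 0.2, 0, 0, 0.01, 3.2, -2, 0.2, 0, 0, 0.01, 3.2, -2, 0.2, 0, 0, 0.01, 3.2, -2.1, 0.2, 0, 0, 0.01, 3.2, -2.1, 0.2, 0, 0, 0.01]' --hand 5 --newtons 20

```text
time_s: 2.02
ee_pos: [269.6, -423.9, 218.0]
ee_rot: [180.0, -0.0, 10.6]
force: [0.1, -0.5, 0.3]
gripper_width: 60.6
gripper_force: 0.0
```

Request:
step_arm --plan '[3.1, -2.1, 0.2, 0, 0, 0.01, 3.1, -2.1, 0.2, 0, 0, 0.01, 3.1, -2.2, 0.2, 0, 0, 0.01, 3.1, -2.2, 0.2, 0, 0, 0.01, 3.1, -2.2, 0.1, 0, 0, 0.01]'

```text
time_s: 2.43
ee_pos: [404.8, -291.5, 209.0]
ee_rot: [180.0, -0.0, 7.7]
force: [0.1, -0.7, -0.6]
gripper_width: 50.1
gripper_force: 0.0
```

Request:
step_arm --plan '[3.1, -2.2, 0.1, 0, 0, 0.01, 3, -2.3, 0.1, 0, 0, 0.01, 3, -2.3, 0.1, 0, 0, 0.01, 3, -2.3, 0.1, 0, 0, 0.01, 3, -2.3, 0.1, 0, 0, 0]'

```text
time_s: 2.85
ee_pos: [541.8, -160.8, 204.1]
ee_rot: [180.0, -0.0, 5.5]
force: [1.0, -0.1, 0.1]
gripper_width: 49.5
gripper_force: 0.0
```

Request:
step_arm --plan '[3, -2.4, 0.1, 0, 0, 0, 3, -2.4, 0.1, 0, 0, 0, 2.9, -2.4, 0.1, 0, 0, 0, 0, 0, 0, 0, 0, 0]'

```text
time_s: 3.18
ee_pos: [626.6, -77.3, 200.1]
ee_rot: [-179.9, -0.2, 5.8]
force: [0.4, -0.5, 0.4]
gripper_width: 49.9
gripper_force: 0.0
```

```bash
python3 - <<'E'
from h import *
s=sensors.state();print(s['time_s'],s['ee_pos'],s['ee_rot'],s['qpos'],s['gripper_width'])
w=viewer.grab_frame('wrist');save(w,'w1.png')
for k,z in dict(cover_grip=115,slot_right=90,slot_left=90).items(): print(k,[(round(d['score'],2),np.round(d['location']).tolist(),np.round(at_z(w,d['location'],z),1)) for d in viewer.pinpoint(k,w)[:3]], b2w(0,{'cover_grip':-90,'slot_right':0,'slot_left':80}[k]))
E
```

```text
3.1833 [626.63721326 -77.32743219 200.08423012] [-179.87868205   -0.18271525    5.76680937] [-8.16080992 24.31271626 84.43248795  0.17093972 71.10673105 76.01704485] 49.92691200084085
cover_grip [(0.8, [253.0, 213.0], array([616.7, -73.5, 115. ]))] [615.12611773 -73.58565785   0.        ]
slot_right [(0.83, [158.0, 202.0], array([609.2,  20.3,  90. ]))] [606.5  16.    0. ]
slot_left [(0.76, [80.0, 204.0], array([598.9,  99.4,  90. ]))] [598.8323398   95.63169587   0.        ]
```

View pics/w1.png

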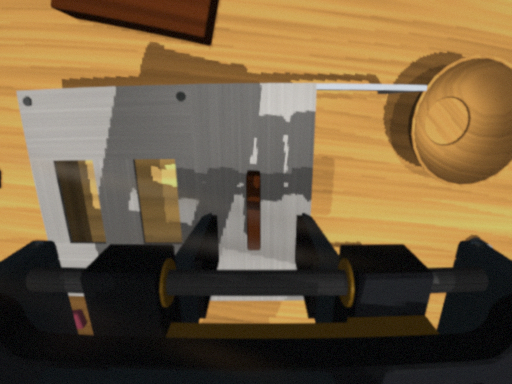

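```bash
python3 - <<'E'
from h import *
w=viewer.grab_frame('wrist')
obs=[]
for y,q in((80,[(56,160),(92,160),(105,243),(70,243)]),(0,[(135,158),(176,157),(181,242),(140,242)])):
    for (sx,sy),uv in zip([(44,20),(44,-20),(-44,-20),(-44,20)],q): obs.append(((sx,y+sy,90),uv))
obs+=[((110,125,90),(18,93)),((110,-145,94),(316,83)),((35,-90,122),(253,171)),((-35,-90,122),(253,249))]
v,r=fit_box(w,obs); print(v,np.round(r,1))
h=b2w(0,-90); plan([((h[0]+1,h[1]+1.5,112),5.5)],v=30)
E
```

```text
[604.02743422  12.23702502   5.90521753] [-1.3 -0.4  1.9 -1.1  3.2 -0.5  1.9 -0.8 -0.5  0.3  0.3  0.8  2.9  0.8
  5.6  0.7 -0.6 -3.2 -2.1 -1.1 -2.6  3.5 -1.6  0.7]
[-0.14, -0.39, 2.97, 0, 0, 0, -0.15, -0.38, 2.96, 0, 0, -0.001, -0.14, -0.39, 2.97, 0, 0.001, 0]
```

Request:
step_arm --plan '[-0.3, -0.35, 2.95, 0, 0, 0, -0.3, -0.35, 2.95, 0, 0, 0, -0.3, -0.35, 2.95, 0, 0, 0, 0, 0, 0, 0, 0, 0]'

```text
time_s: 3.77
ee_pos: [610.3, -73.4, 110.2]
ee_rot: [-180.0, 0.2, 5.4]
force: [0.3, -0.1, -0.6]
gripper_width: 50.1
gripper_force: 0.0
```

Request:
step_arm --plan '[0, 0, 0, 0, 0, 0, 0, 0, 0, 0, 0, 0, 0, 0, 0, 0, 0, 0, 0, 0, 0, 0, 0, 0]' --hand 0 --newtons 15

```text
time_s: 4.1
ee_pos: [612.5, -73.3, 113.2]
ee_rot: [180.0, -0.1, 5.4]
force: [-0.3, -0.3, -0.4]
gripper_width: 26.4
gripper_force: 0.0
```

Request:
step_arm --plan '[0, 0, 0, 0, 0, 0, 0, 0, 0, 0, 0, 0, 0, 0, 0, 0, 0, 0, 0, 0, 0, 0, 0, 0]'

```text
time_s: 4.43
ee_pos: [612.6, -73.1, 112.9]
ee_rot: [179.9, -0.0, 5.5]
force: [-0.7, -1.1, 2.3]
gripper_width: 11.8
gripper_force: 15.0
```

Request:
step_arm --plan '[0, 1.7, 0, 0, 0, 0, 0, 1.7, 0, 0, 0, 0, 0, 1.7, 0, 0, 0, 0, 0, 1.7, 0, 0, 0, 0, 0, 1.7, 0, 0, 0, 0]'

```text
time_s: 4.85
ee_pos: [621.5, -156.9, 112.9]
ee_rot: [-179.9, -0.1, 5.5]
force: [1.7, 1.9, 1.6]
gripper_width: 12.1
gripper_force: 15.0
```

Request:
step_arm --plan '[0, 1.3, 0, 0, 0, 0, 0, 0.6, 0, 0, 0, 0, 0, 0.2, 0, 0, 0, 0, 0, 0, 0, 0, 0, 0]'

```text
time_s: 5.18
ee_pos: [623.0, -171.3, 112.7]
ee_rot: [-179.2, -0.1, 5.3]
force: [1.5, 19.0, 4.1]
gripper_width: 12.4
gripper_force: 15.0
```

```bash
sed -i 's/^BX=.*/BX=np.array([606.5,16.2,0]); BYAW=6.0/' h.py; python3 - <<'E'
from h import *
plan([((623,-171,210),5.5),((490,-410,260),96)],v=40,w=.122)
E
```

```text
[0.01, -0.05, -3.24, -0.005, 0, -0.001, 0, -0.04, -3.24, -0.004, -0.001, -0.001, 0, -0.02, -3.25, -0.005, 0, -0.001, -1.19, 1.73, -0.38, 0, 0, -0.121, -1.4, 1.58, -0.39, 0, 0, -0.122]
[-1.58, 1.39, -0.38, 0, 0, -0.121, -1.73, 1.19, -0.39, 0, 0, -0.122, -1.86, 0.98, -0.38, 0, 0, -0.121, -1.97, 0.74, -0.38, 0, 0, -0.122, -2.05, 0.49, -0.39, 0, 0, -0.121]
[-2.09, 0.25, -0.38, 0, 0, -0.122, -2.1, -0.01, -0.38, 0, 0, -0.121, -2.09, -0.26, -0.39, 0, 0, -0.122, -2.04, -0.52, -0.38, 0, 0, -0.121, -1.96, -0.76, -0.39, 0, 0, -0.122]
[-1.85, -0.99, -0.38, 0, 0, -0.121]
```

Request:
step_arm --plan '[0, 0, 0, 0, 0, 0, 0, 0, 0, 0, 0, 0, 0, 0, 0, 0, 0, 0, 0, 0, -1, 0, 0, 0]' --hand 6 --newtons 30

```text
time_s: 5.52
ee_pos: [620.9, -177.9, 120.5]
ee_rot: [-179.9, 0.3, 5.5]
force: [0.3, -0.7, 0.2]
gripper_width: 35.9
gripper_force: 0.0
```

Request:
step_arm --plan '[0, 0, -3, 0, 0, 0, 0, 0, -3, 0, 0, 0, 0, 0, -3, 0, 0, 0, -1.2, 1.7, -0.4, 0, 0, -0.12, -1.4, 1.6, -0.4, 0, 0, -0.12]'

```text
time_s: 5.93
ee_pos: [602.9, -215.4, 223.7]
ee_rot: [179.8, -0.2, 19.6]
force: [0.1, -0.4, -1.1]
gripper_width: 59.8
gripper_force: 0.0
```

Request:
step_arm --plan '[-1.6, 1.4, -0.4, 0, 0, -0.12, -1.7, 1.2, -0.4, 0, 0, -0.12, -1.9, 1, -0.4, 0, 0, -0.12, -2, 0.7, -0.4, 0, 0, -0.12, -2.1, 0.5, -0.4, 0, 0, -0.12]'

```text
time_s: 6.35
ee_pos: [548.4, -308.6, 241.3]
ee_rot: [180.0, 0.0, 53.9]
force: [-0.2, -0.5, 0.2]
gripper_width: 60.0
gripper_force: 0.0
```

Request:
step_arm --plan '[-2.1, 0.3, -0.4, 0, 0, -0.12, -2.1, 0, -0.4, 0, 0, -0.12, -2.1, -0.3, -0.4, 0, 0, -0.12, -2, -0.5, -0.4, 0, 0, -0.12, -2, -0.8, -0.4, 0, 0, -0.12]'

```text
time_s: 6.77
ee_pos: [495.9, -400.1, 261.3]
ee_rot: [180.0, 0.0, 88.3]
force: [0.7, -0.6, -0.5]
gripper_width: 60.1
gripper_force: 0.0
```

Request:
step_arm --plan '[-1.9, -1, -0.4, 0, 0, -0.12, 0, 0, 0, 0, 0, -0.01, 0, 0, 0, 0, 0, 0]'

```text
time_s: 7.02
ee_pos: [485.5, -418.6, 265.0]
ee_rot: [180.0, 0.0, 95.2]
force: [0.0, 0.4, 0.1]
gripper_width: 59.9
gripper_force: 0.0
```

```bash
python3 - <<'E'
from h import *
s=sensors.state();print(s['ee_pos'],s['ee_rot'])
w=viewer.grab_frame('wrist');save(w,'w2.png');print(w['position'])
for k in ('centre','faceplate','collar','spur'): print(k,[(round(d['score'],2),np.round(d['location']).tolist(),np.round(at_z(w,d['location'],0)[:2])) for d in viewer.pinpoint(k,w)[:3]])
p=viewer.grab_frame('top');save(p,'top1.png')
E
```

```text
[ 485.48016882 -418.57645446  265.01311816] [1.79975243e+02 1.68000305e-02 9.52187119e+01]
[ 477.94695636 -334.1856283   422.09134477]
centre [(0.71, [241.0, 157.0], array([ 463., -410.])), (0.25, [230.0, 77.0], array([ 440., -301.]))]
faceplate [(0.96, [230.0, 77.0], array([ 439., -302.])), (0.79, [161.0, 71.0], array([ 344., -302.]))]
collar []
spur [(0.7, [309.0, 149.0], array([ 561., -390.]))]
```

View pics/w2.png

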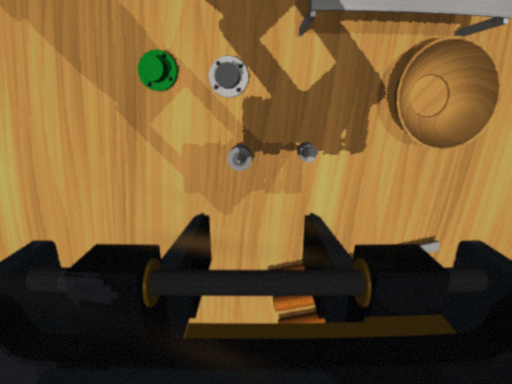

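```bash
python3 - <<'E'
from h import *
w=viewer.grab_frame('wrist')
for n,uv,z in(('spur',(308,152),32),('ctr',(240,157),34),('fp',(228,77),32),('fpdisc',(229,77),9)): print(n,at_z(w,uv,z)[:2])
x=(558,-388); plan([((*x,80),96),((*x,18),96)])
E
```

```text
spur [ 554.76552559 -387.38467637]
ctr [ 463.96305427 -402.73329681]
fp [ 440.39991357 -302.41149768]
fpdisc [ 439.46153318 -300.51713427]
[0.43, 1.48, 3.69, 0, 0, -0.002, 0.44, 1.47, 3.68, 0, 0, -0.002, 0.43, 1.48, 3.69, 0, 0, -0.001, 0.42, 1.48, 3.69, 0, 0, -0.002, 0.43, 1.48, 3.69, 0, 0, -0.002]
[0, 0, 3.1, 0, 0, 0, 0, 0, 3.1, 0, 0, 0]
```

Request:
step_arm --plan '[0.45, 1.44, 3.7, 0, 0, 0, 0.45, 1.44, 3.7, 0, 0, 0, 0.45, 1.44, 3.7, 0, 0, 0, 0.45, 1.44, 3.7, 0, 0, 0, 0.45, 1.44, 3.7, 0, 0, 0]'

```text
time_s: 7.78
ee_pos: [556.6, -387.4, 78.0]
ee_rot: [180.0, 0.0, 95.5]
force: [0.0, -0.9, 0.2]
gripper_width: 60.1
gripper_force: 0.0
```

Request:
step_arm --plan '[0, 0, 3, 0, 0, 0, 0, 0, 2.4, 0, 0, 0, 0, 0, 0.8, 0, 0, 0, 0, 0, 0, 0, 0, 0]'

```text
time_s: 8.12
ee_pos: [555.3, -387.0, 16.4]
ee_rot: [-179.9, -0.1, 95.5]
force: [0.4, -0.2, 0.6]
gripper_width: 59.7
gripper_force: 0.0
```

Request:
step_arm --plan '[0, 0, 0, 0, 0, 0, 0, 0, 0, 0, 0, 0, 0, 0, 0, 0, 0, 0, 0, 0, 0, 0, 0, 0, 0, 0, 0, 0, 0, 0]' --hand 0

```text
time_s: 8.53
ee_pos: [556.0, -388.5, 18.0]
ee_rot: [180.0, 0.0, 95.4]
force: [0.3, 0.5, -0.6]
gripper_width: 29.7
gripper_force: 0.0
```

Request:
step_arm --plan '[0, 0, 0, 0, 0, 0, 0, 0, 0, 0, 0, 0, 0, 0, 0, 0, 0, 0]'

```text
time_s: 8.78
ee_pos: [555.8, -388.4, 17.9]
ee_rot: [180.0, 0.0, 95.4]
force: [-0.8, 1.1, 2.4]
gripper_width: 25.3
gripper_force: 30.0
```

```bash
python3 - <<'E'
from h import *
a=b2w(65,-86); print(a)
plan([((556,-388.4,160),96),((*a[:2],190),96),((*a[:2],76),96)])
E
```

```text
[680.13337104 -62.53453289   0.        ]
[0, 0.01, -3.55, 0, 0, -0.002, 0, 0, -3.56, 0, 0, -0.003, 0, 0.01, -3.55, 0, 0, -0.002, 0, 0, -3.55, 0, 0, -0.003, 3.46, 1.75, -0.33, 0, 0, 0]
[3.45, 1.75, -0.34, 0, 0, 0, 3.46, 1.75, -0.33, 0, 0, 0, 3.45, 1.76, -0.34, 0, 0, 0, 3.46, 1.75, -0.33, 0, 0, 0, 3.45, 1.75, -0.34, 0, 0, 0]
[3.46, 1.75, -0.33, 0, 0, 0, 3.46, 1.75, -0.34, 0, 0, 0, 3.45, 1.75, -0.33, 0, 0, 0, 0, 0, 3.8, 0, 0, 0, 0, 0, 3.8, 0, 0, 0]
[0.01, 0, 3.8, 0, 0, 0]
```

Request:
step_arm --plan '[0, 0, -3, 0, 0, 0, 0, 0, -3.6, 0, 0, 0, 0, 0, -3.6, 0, 0, -0.01, 0, 0, -4, 0, 0, 0, 3.45, 1.75, -0.3, 0, 0, 0]'

```text
time_s: 9.2
ee_pos: [571.3, -359.7, 170.9]
ee_rot: [179.4, 0.8, 95.7]
force: [2.3, -1.2, 0.2]
gripper_width: 25.2
gripper_force: 30.0
```

Request:
step_arm --plan '[3.45, 1.75, -0.35, 0, 0, 0, 3.45, 1.75, -0.35, 0, 0, 0, 3.45, 1.75, -0.35, 0, 0, 0, 3.45, 1.75, -0.35, 0, 0, 0, 3.45, 1.75, -0.35, 0, 0, 0]'

```text
time_s: 9.62
ee_pos: [638.8, -169.6, 179.8]
ee_rot: [-180.0, -0.0, 96.0]
force: [0.8, 0.0, -1.4]
gripper_width: 25.0
gripper_force: 30.0
```

Request:
step_arm --plan '[3.45, 1.75, -0.35, 0, 0, 0, 3.45, 1.75, -0.35, 0, 0, 0, 3.45, 1.75, -0.3, 0, 0, 0, 0, 0, 0, 0, 0, 0, 0, 0, 3.5, 0, 0, 0]'

```text
time_s: 10.03
ee_pos: [685.2, -60.7, 161.7]
ee_rot: [179.1, 0.2, 96.2]
force: [1.7, -0.2, -0.1]
gripper_width: 25.0
gripper_force: 30.0
```

```bash
python3 - <<'E'
from h import *
s=sensors.state();print(s['time_s'],s['ee_pos'],w2b(s['ee_pos']),s['gripper_width'])
w=viewer.grab_frame('wrist');save(w,'w3.png')
p=viewer.grab_frame('top');save(p,'top2.png')
for k in ('centre','faceplate','collar','spur'): print(k,[(round(d['score'],2),np.round(d['location']).tolist(),np.round(at_z(p,d['location'],0)[:2])) for d in viewer.pinpoint(k,p)[:3]])
E
```

```text
10.0333 [685.19019985 -60.70283913 161.67145315] [ 70.22059111 -84.706923   161.67145315] 24.99139758219253
centre [(0.48, [392.0, 238.0], array([ 458., -409.]))]
faceplate [(0.7, [361.0, 246.0], array([ 436., -305.]))]
collar []
spur [(0.21, [259.0, 190.0], array([628.,  24.]))]
```

View pics/w3.png

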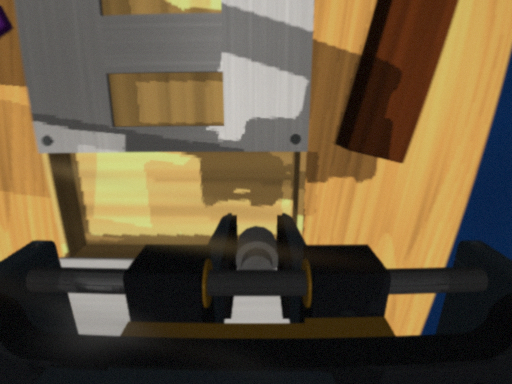

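Request:
step_arm --plan '[0, -0.3, 3.7, 0, 0, 0, 0, -0.2, 2.8, 0, 0, 0, 0, 0, 0.5, 0, 0, 0, 0, 0, 0, 0, 0, 0]'

```text
time_s: 10.67
ee_pos: [674.1, -64.0, 84.0]
ee_rot: [-179.8, -0.0, 96.0]
force: [0.1, 0.6, 0.0]
gripper_width: 25.2
gripper_force: 30.0
```

Request:
step_arm --plan '[0, 0, 0.7, 0, 0, 0, 0, 0, 0, 0, 0, 0]'

```text
time_s: 10.83
ee_pos: [676.1, -63.9, 79.2]
ee_rot: [179.8, 0.0, 96.0]
force: [0.0, 0.2, -0.5]
gripper_width: 24.9
gripper_force: 30.0
```

Request:
step_arm --plan '[0, 0, 0, 0, 0, 0, 0, 0, 0, 0, 0, 0, 0, 0, 0, 0, 0, 0, 0, 0, -1.5, 0, 0, 0]' --hand 4.5

```text
time_s: 11.17
ee_pos: [673.4, -63.3, 91.1]
ee_rot: [-179.7, -0.1, 96.0]
force: [-0.7, 0.1, -0.8]
gripper_width: 44.6
gripper_force: 0.0
```

```bash
python3 - <<'E'
from h import *
s=sensors.state()
plan([((*s['ee_pos'][:2],190),96),((463,-405,150),96),((463,-405,18),96)])
E
```

```text
[0, -0.01, -3.3, -0.002, 0, 0, 0.01, -0.01, -3.3, -0.001, -0.001, 0, 0, -0.01, -3.29, -0.002, 0, 0, -2.89, -2.23, 0.36, 0, 0, 0, -2.89, -2.23, 0.37, 0, 0, 0]
[-2.89, -2.23, 0.36, 0, 0, 0, -2.89, -2.22, 0.36, 0, 0, 0, -2.88, -2.23, 0.36, 0, 0, 0, -2.89, -2.23, 0.37, 0, 0, 0, -2.89, -2.23, 0.36, 0, 0, 0]
[-2.89, -2.23, 0.36, 0, 0, 0, -2.89, -2.23, 0.36, 0, 0, 0, -2.89, -2.22, 0.37, 0, 0, 0, -2.89, -2.23, 0.36, 0, 0, 0, 0, 0, 3.3, 0, 0, 0]
[0, 0, 3.3, 0, 0, 0, 0, -0.01, 3.3, 0, 0, 0, 0, 0, 3.3, 0, 0, 0]
```

Request:
step_arm --plan '[0, 0, -3.3, 0, 0, 0, 0, 0, -3.3, 0, 0, 0, 0, 0, -3.3, 0, 0, 0, -2.9, -2.2, 0.3, 0, 0, 0, -2.9, -2.2, 0.3, 0, 0, 0]' --hand 6.5

```text
time_s: 11.58
ee_pos: [639.4, -125.4, 189.8]
ee_rot: [179.5, 0.2, 96.2]
force: [0.4, -0.6, -0.5]
gripper_width: 64.8
gripper_force: 0.0
```

Request:
step_arm --plan '[-2.9, -2.2, 0.3, 0, 0, 0, -2.9, -2.2, 0.3, 0, 0, 0, -2.9, -2.2, 0.3, 0, 0, 0, -2.9, -2.2, 0.3, 0, 0, 0, -2.9, -2.2, 0.3, 0, 0, 0]'

```text
time_s: 12.0
ee_pos: [542.3, -282.9, 171.8]
ee_rot: [179.9, 0.1, 96.0]
force: [0.8, -0.8, -0.0]
gripper_width: 65.3
gripper_force: 0.0
```

Request:
step_arm --plan '[-2.9, -2.2, 0.3, 0, 0, 0, -2.9, -2.2, 0.3, 0, 0, 0, -2.9, -2.2, 0.3, 0, 0, 0, -2.9, -2.2, 0.3, 0, 0, 0, 0, 0, 0, 0, 0, 0]'

```text
time_s: 12.42
ee_pos: [464.4, -411.3, 159.1]
ee_rot: [-179.9, 0.2, 95.7]
force: [0.3, 0.8, 0.0]
gripper_width: 64.7
gripper_force: 0.0
```

```bash
python3 - <<'E'
from h import *
s=sensors.state();print(s['time_s'],s['ee_pos'],s['ee_rot'])
w=viewer.grab_frame('wrist')
for k in ('centre','faceplate'): print(k,[(round(d['score'],2),np.round(d['location']).tolist(),np.round(at_z(w,d['location'],0)[:2])) for d in viewer.pinpoint(k,w)[:3]])
s=sensors.state();plan([((463,-405,18),96)])
E
```

```text
12.4167 [ 464.35774594 -411.34249935  159.12746809] [-179.91943639    0.18476144   95.72504852]
centre [(0.73, [251.0, 179.0], array([ 458., -409.])), (0.36, [240.0, 78.0], array([ 437., -303.]))]
faceplate [(0.76, [239.0, 76.0], array([ 436., -302.]))]
[0.04, -0.12, 3.54, 0, 0, 0, 0.05, -0.12, 3.53, 0, 0, 0, 0.04, -0.12, 3.54, 0.001, 0, -0.001, 0.05, -0.12, 3.54, 0, 0, 0]
```

Request:
step_arm --plan '[0.1, -0.1, 3.6, 0, 0, 0, 0.1, -0.1, 3.6, 0, 0, 0, 0.1, -0.1, 3.4, 0, 0, 0, 0, -0.1, 2.6, 0, 0, 0, 0, 0, 0.8, 0, 0, 0]'

```text
time_s: 12.98
ee_pos: [462.3, -400.2, 15.2]
ee_rot: [-179.7, -0.3, 96.1]
force: [0.4, 0.3, -0.1]
gripper_width: 65.2
gripper_force: 0.0
```

Request:
step_arm --plan '[0, 0, 0, 0, 0, 0, 0, 0, 0, 0, 0, 0, 0, 0, 0, 0, 0, 0, 0, 0, 0, 0, 0, 0, 0, 0, 0, 0, 0, 0]' --hand 0

```text
time_s: 13.4
ee_pos: [463.6, -404.1, 20.8]
ee_rot: [180.0, 0.1, 96.0]
force: [-3.7, -0.4, 1.7]
gripper_width: 34.4
gripper_force: 1.2
```

Request:
step_arm --plan '[0, 0, 0, 0, 0, 0, 0, 0, 0, 0, 0, 0, 0, 0, 0, 0, 0, 0]'

```text
time_s: 13.65
ee_pos: [463.5, -404.1, 20.7]
ee_rot: [179.9, 0.1, 96.0]
force: [-3.4, 0.8, 6.4]
gripper_width: 32.9
gripper_force: 30.0
```

```bash
python3 - <<'E'
from h import *
s=sensors.state();a=b2w(0,-86);e=s['ee_pos'];print(s['gripper_width'])
plan([((*e[:2],e[2]+142),96),((*a[:2],190),96),((*a[:2],e[2]+60),96)])
E
```

```text
32.87038828639701
[-0.01, 0, -3.55, 0, 0, 0, 0, 0.01, -3.55, 0, 0.001, 0, 0, 0, -3.55, 0.001, 0, 0, -0.01, 0, -3.55, 0, 0.001, 0, 3.17, 1.86, -0.27, 0, 0, 0]
[3.17, 1.86, -0.27, 0, 0, 0, 3.17, 1.87, -0.28, 0, 0, 0, 3.17, 1.86, -0.27, 0, 0, 0, 3.17, 1.86, -0.27, 0, 0, 0, 3.17, 1.86, -0.27, 0, 0, 0]
[3.18, 1.86, -0.28, 0, 0, 0, 3.17, 1.87, -0.27, 0, 0, 0, 3.17, 1.86, -0.27, 0, 0, 0, 3.17, 1.86, -0.27, 0, 0, 0, 0, 0, 3.64, 0, 0, 0]
[0, 0, 3.65, 0, 0, 0, -0.01, 0, 3.64, 0, 0, 0]
```

Request:
step_arm --plan '[0, 0, -3, 0, 0, 0, 0, 0, -3.7, 0, 0, 0, 0, 0, -3.7, 0, 0, 0, 0, 0, -3.8, 0, 0, 0, 3.2, 1.9, -0.3, 0, 0, 0]'

```text
time_s: 14.07
ee_pos: [480.9, -377.0, 172.3]
ee_rot: [179.4, 0.9, 95.7]
force: [1.5, -1.7, -1.4]
gripper_width: 32.9
gripper_force: 30.0
```

Request:
step_arm --plan '[3.2, 1.9, -0.3, 0, 0, 0, 3.2, 1.9, -0.3, 0, 0, 0, 3.2, 1.9, -0.3, 0, 0, 0, 3.2, 1.9, -0.3, 0, 0, 0, 3.2, 1.9, -0.3, 0, 0, 0]'

```text
time_s: 14.48
ee_pos: [557.1, -198.9, 179.4]
ee_rot: [179.9, -0.0, 96.0]
force: [0.3, -0.2, -2.1]
gripper_width: 32.8
gripper_force: 30.0
```

Request:
step_arm --plan '[3.2, 1.8, -0.3, 0, 0, 0, 3.1, 1.8, -0.3, 0, 0, 0, 3.1, 1.8, -0.3, 0, 0, 0, 3.1, 1.8, -0.3, 0, 0, 0, 0, 0, 0, 0, 0, 0]'

```text
time_s: 14.9
ee_pos: [617.9, -62.7, 191.7]
ee_rot: [179.7, -0.2, 96.3]
force: [0.2, -0.7, -1.6]
gripper_width: 32.9
gripper_force: 30.0
```

Request:
step_arm --plan '[0, 0, 3.7, 0, 0, 0, 0, 0, 3.7, 0, 0, 0, 0, 0, 2.6, 0, 0, 0, 0, 0, 0, 0, 0, 0]'

```text
time_s: 15.23
ee_pos: [610.7, -68.4, 85.1]
ee_rot: [-179.3, -0.2, 96.0]
force: [-2.3, 0.2, -3.2]
gripper_width: 33.1
gripper_force: 30.0
```

```bash
python3 - <<'E'
from h import *
s=sensors.state();print(s['time_s'],s['ee_pos'],w2b(s['ee_pos']),s['gripper_width'])
E
```

```text
15.2333 [610.70933403 -68.35303415  85.10134352] [ -4.65192387 -84.529839    85.10134352] 33.05915451300317
```

Request:
step_arm --plan '[0, 0, 0.4, 0, 0, 0, 0, 0, 0, 0, 0, 0]'

```text
time_s: 15.4
ee_pos: [616.1, -69.2, 88.0]
ee_rot: [179.9, 0.0, 96.0]
force: [0.5, 0.2, -2.0]
gripper_width: 32.6
gripper_force: 30.0
```

Request:
step_arm --plan '[0, 0, 0, 0, 0, 0, 0, 0, 0, 0, 0, 0, 0, 0, 0, 0, 0, 0, 0, 0, -1.5, 0, 0, 0]' --hand 5

```text
time_s: 15.73
ee_pos: [614.0, -68.7, 101.0]
ee_rot: [-179.8, -0.0, 96.0]
force: [-0.4, -0.3, -0.9]
gripper_width: 49.8
gripper_force: 0.0
```

```bash
python3 - <<'E'
from h import *
s=sensors.state()
plan([((*s['ee_pos'][:2],190),96),((438,-304,150),96)])
E
```

```text
[0, -0.01, -2.97, -0.001, 0, 0, 0, -0.01, -2.96, -0.001, 0, 0, 0.01, 0, -2.97, -0.001, -0.001, 0, -2.69, -2.5, 0.5, 0, 0, 0, -2.7, -2.49, 0.5, 0, 0, 0]
[-2.69, -2.5, 0.5, 0, 0, 0, -2.7, -2.49, 0.5, 0, 0, 0, -2.69, -2.5, 0.5, 0, 0, 0, -2.7, -2.49, 0.51, 0, 0, 0, -2.69, -2.5, 0.5, 0, 0, 0]
[-2.7, -2.5, 0.5, 0, 0, 0]
```

Request:
step_arm --plan '[0, 0, -3, 0, 0, 0, 0, 0, -3, 0, 0, 0, 0, 0, -3, 0, 0, 0, -2.7, -2.5, 0.5, 0, 0, 0, -2.7, -2.5, 0.5, 0, 0, 0]' --hand 6.5

```text
time_s: 16.15
ee_pos: [573.4, -127.8, 185.8]
ee_rot: [179.5, 0.2, 96.2]
force: [0.5, -0.8, -0.3]
gripper_width: 65.2
gripper_force: 0.0
```

Request:
step_arm --plan '[-2.7, -2.5, 0.5, 0, 0, 0, -2.7, -2.5, 0.5, 0, 0, 0, -2.7, -2.5, 0.5, 0, 0, 0, -2.7, -2.5, 0.5, 0, 0, 0, -2.7, -2.5, 0.5, 0, 0, 0]'

```text
time_s: 16.57
ee_pos: [460.2, -276.6, 158.1]
ee_rot: [179.9, 0.1, 96.0]
force: [0.1, 0.0, -0.2]
gripper_width: 65.1
gripper_force: 0.0
```

Request:
step_arm --plan '[-2.7, -2.5, 0.5, 0, 0, 0, 0, 0, 0, 0, 0, 0, 0, 0, 0, 0, 0, 0]'

```text
time_s: 16.82
ee_pos: [438.2, -306.0, 152.8]
ee_rot: [179.9, 0.1, 95.8]
force: [-0.2, 0.3, 0.8]
gripper_width: 65.1
gripper_force: 0.0
```

```bash
python3 - <<'E'
from h import *
s=sensors.state();print(s['time_s'],s['ee_pos'],s['ee_rot'])
w=viewer.grab_frame('wrist');save(w,'w4.png')
for k in ('faceplate',): print(k,[(round(d['score'],2),np.round(d['location']).tolist(),np.round(at_z(w,d['location'],0)[:2])) for d in viewer.pinpoint(k,w)[:3]])
p=viewer.grab_frame('top');save(p,'top3.png')
cv2.imwrite('pics/c4.png',cv2.hconcat([w['img'][:,:,::-1][:,56:456],cv2.resize(p['img'][120:280,230:400,::-1],(400,384))]))
E
```

```text
16.8167 [ 438.22499593 -305.985295    152.84693869] [1.79917678e+02 5.32486631e-02 9.57970453e+01]
faceplate [(0.87, [169.0, 173.0], array([ 343., -304.])), (0.71, [255.0, 179.0], array([ 437., -301.]))]
```

View pics/c4.png

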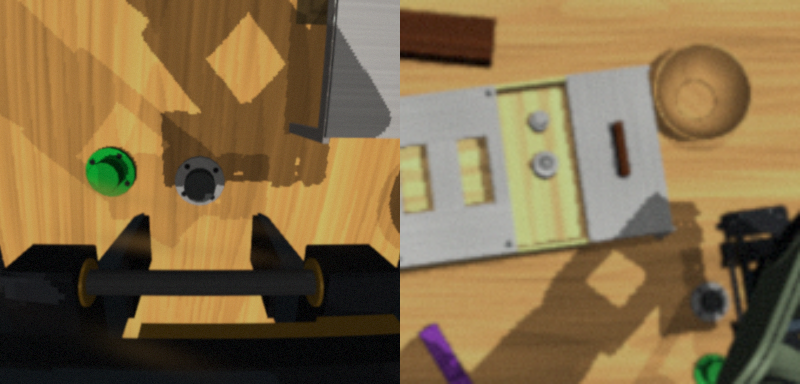

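Request:
step_arm --plan '[0.1, 0, 3.6, 0, 0, 0, 0.1, 0, 3.6, 0, 0, 0, 0.1, 0, 3.4, 0, 0, 0, 0, 0, 1.5, 0, 0, 0, 0, 0, 0.5, 0, 0, 0]'

```text
time_s: 17.38
ee_pos: [438.1, -299.2, 23.3]
ee_rot: [-179.8, -0.2, 96.2]
force: [0.2, -0.4, 1.3]
gripper_width: 64.8
gripper_force: 0.0
```

Request:
step_arm --plan '[0, 0, 0, 0, 0, 0, 0, 0, 0, 0, 0, 0, 0, 0, 0, 0, 0, 0, 0, 0, 0, 0, 0, 0, 0, 0, 0, 0, 0, 0]' --hand 0

```text
time_s: 17.8
ee_pos: [438.8, -302.0, 27.2]
ee_rot: [180.0, 0.1, 96.1]
force: [-4.0, -1.7, 2.5]
gripper_width: 34.5
gripper_force: 1.9
```

Request:
step_arm --plan '[0, 0, 0, 0, 0, 0, 0, 0, 0, 0, 0, 0, 0, 0, 0, 0, 0, 0]'

```text
time_s: 18.05
ee_pos: [438.2, -301.9, 27.0]
ee_rot: [-180.0, 0.0, 96.0]
force: [-3.5, -0.1, 6.5]
gripper_width: 31.5
gripper_force: 30.0
```

```bash
python3 - <<'E'
from h import *
s=sensors.state();a=b2w(-64,-86);e=s['ee_pos'];print(s['gripper_width'])
plan([((*e[:2],e[2]+140),96),((*a[:2],190),96),((*a[:2],e[2]+58),96)])
E
```

```text
31.463208105460044
[0, 0, -3.5, 0, 0, 0, 0, 0, -3.5, 0, 0, 0, -0.01, 0, -3.5, 0, 0.001, 0, 0, 0, -3.5, 0, 0, 0.001, 3.04, 1.95, -0.33, 0, 0, 0]
[3.04, 1.95, -0.33, 0, 0, 0, 3.04, 1.95, -0.32, 0, 0, 0, 3.04, 1.95, -0.33, 0, 0, 0, 3.04, 1.95, -0.33, 0, 0, 0, 3.05, 1.95, -0.33, 0, 0, 0]
[3.04, 1.95, -0.32, 0, 0, 0, 0, 0, 3.5, 0, 0, 0, 0, 0, 3.5, 0, 0, 0, -0.01, 0, 3.49, 0, 0, 0]
```

Request:
step_arm --plan '[0, 0, -3, 0, 0, 0, 0, 0, -3.6, 0, 0, 0, 0, 0, -3.7, 0, 0, 0, 0, 0, -3.7, 0, 0, 0, 3, 2, -0.3, 0, 0, 0]'

```text
time_s: 18.47
ee_pos: [457.4, -275.7, 176.1]
ee_rot: [179.4, 0.7, 95.7]
force: [2.0, -0.7, -2.5]
gripper_width: 31.0
gripper_force: 30.0
```

Request:
step_arm --plan '[3, 2, -0.3, 0, 0, 0, 3, 2, -0.3, 0, 0, 0, 3, 2, -0.3, 0, 0, 0, 3, 1.9, -0.3, 0, 0, 0, 3.1, 1.9, -0.3, 0, 0, 0]'

```text
time_s: 18.88
ee_pos: [537.3, -107.6, 184.0]
ee_rot: [180.0, -0.0, 96.0]
force: [0.1, -0.5, -2.5]
gripper_width: 31.3
gripper_force: 30.0
```

Request:
step_arm --plan '[3.1, 1.9, -0.3, 0, 0, 0, 0, 0, 0, 0, 0, 0, 0, 0, 0, 0, 0, 0, 0, 0, 0, 0, 0, 0]'

```text
time_s: 19.22
ee_pos: [552.1, -76.4, 186.5]
ee_rot: [-179.9, 0.0, 96.1]
force: [-0.5, 1.1, -2.9]
gripper_width: 31.5
gripper_force: 30.0
```

Request:
step_arm --plan '[0, 0, 3.5, 0, 0, 0, 0, 0, 3.5, 0, 0, 0, 0, 0, 1.5, 0, 0, 0, 0, 0, 0, 0, 0, 0]'

```text
time_s: 19.55
ee_pos: [548.7, -77.3, 97.8]
ee_rot: [-179.5, -0.1, 95.9]
force: [-0.5, 0.2, -3.0]
gripper_width: 31.3
gripper_force: 30.0
```

```bash
python3 - <<'E'
from h import *
s=sensors.state();print(s['time_s'],s['ee_pos'],w2b(s['ee_pos']),s['gripper_width'])
E
```

```text
19.55 [548.72471513 -77.30246454  97.84037076] [-67.23245474 -86.95108651  97.84037076] 31.272665998608147
```

Request:
step_arm --plan '[0, 0.1, 0.9, 0, 0, 0, 0, 0, 0.7, 0, 0, 0, 0, 0, 0, 0, 0, 0, 0, 0, 0, 0, 0, 0]'

```text
time_s: 19.88
ee_pos: [554.0, -76.7, 86.6]
ee_rot: [179.9, 0.0, 96.0]
force: [0.2, 0.1, -2.3]
gripper_width: 31.3
gripper_force: 30.0
```

Request:
step_arm --plan '[0, 0, 0, 0, 0, 0, 0, 0, 0, 0, 0, 0, 0, 0, -1.5, 0, 0, 0, 0, 0, -3, 0, 0, 0, 0, 0, -3, 0, 0, 0]' --hand 4.2

```text
time_s: 20.3
ee_pos: [553.3, -76.2, 162.0]
ee_rot: [-180.0, -0.0, 96.0]
force: [0.3, 0.2, 1.1]
gripper_width: 42.0
gripper_force: 0.0
```

```bash
python3 - <<'E'
from h import *
s=sensors.state();print(s['time_s'],s['ee_pos'],w2b(s['ee_pos']),s['gripper_width'])
h=b2w(0,-190);print(h)
plan([((*(s['ee_pos'][:2]),200),96),((*h[:2],200),6),((*h[:2],112),6)],w=.122)
E
```

```text
20.3 [553.3191602  -76.17109043 161.95208971] [-62.54491772 -86.30616047 161.95208971] 41.987356182608366
[ 626.36040802 -172.75916012    0.        ]
[0, 0, -3.8, -0.001, 0, 0, -0.8, 0.48, 0, 0, 0, 0.121, -0.73, 0.57, 0, 0, 0, 0.121, -0.66, 0.66, 0, 0, 0, 0.121, -0.58, 0.73, 0, 0, 0, 0.12]
[-0.48, 0.8, 0, 0, 0, 0.121, -0.38, 0.85, 0, 0, 0, 0.121, -0.28, 0.89, 0, 0, 0, 0.121, -0.17, 0.91, 0, 0, 0, 0.121, -0.06, 0.93, 0, 0, 0, 0.121]
[0.06, 0.93, 0, 0, 0, 0.121, 0.16, 0.92, 0, 0, 0, 0.121, 0.28, 0.89, 0, 0, 0, 0.12, 0.38, 0.85, -0.01, 0, 0, 0.121, 0, 0, 2.93, 0, 0, 0]
[0, 0, 2.94, 0, 0, 0, 0, 0, 2.93, 0, 0, 0]
```

Request:
step_arm --plan '[0, 0, -3.8, 0, 0, 0, -0.8, 0.5, 0, 0, 0, 0.12, -0.7, 0.6, 0, 0, 0, 0.12, -0.7, 0.7, 0, 0, 0, 0.12, -0.6, 0.7, 0, 0, 0, 0.12]'

```text
time_s: 20.72
ee_pos: [577.4, -106.6, 200.5]
ee_rot: [179.8, -0.0, 68.2]
force: [-0.8, 0.9, -0.4]
gripper_width: 42.2
gripper_force: 0.0
```

Request:
step_arm --plan '[-0.5, 0.8, 0, 0, 0, 0.12, -0.4, 0.9, 0, 0, 0, 0.12, -0.3, 0.9, 0, 0, 0, 0.12, -0.2, 0.9, 0, 0, 0, 0.12, -0.1, 0.9, 0, 0, 0, 0.12]'

```text
time_s: 21.13
ee_pos: [605.0, -144.7, 200.1]
ee_rot: [179.9, -0.1, 33.8]
force: [0.1, 0.1, 0.2]
gripper_width: 42.3
gripper_force: 0.0
```

Request:
step_arm --plan '[0.1, 0.9, 0, 0, 0, 0.12, 0.2, 0.9, 0, 0, 0, 0.12, 0.3, 0.9, 0, 0, 0, 0.12, 0.4, 0.9, 0, 0, 0, 0.12, 0, 0, 0, 0, 0, 0.01]'

```text
time_s: 21.55
ee_pos: [629.3, -174.7, 199.8]
ee_rot: [179.9, -0.1, 5.9]
force: [0.1, -0.1, -0.2]
gripper_width: 42.3
gripper_force: 0.0
```

Request:
step_arm --plan '[0, 0, 0, 0, 0, 0]'

```text
time_s: 21.63
ee_pos: [628.2, -173.5, 199.5]
ee_rot: [180.0, -0.1, 6.2]
force: [0.0, 0.5, -0.1]
gripper_width: 41.9
gripper_force: 0.0
```

```bash
python3 - <<'E'
from h import *
s=sensors.state();print(s['time_s'],s['ee_pos'],s['ee_rot'],w2b(s['ee_pos']))
w=viewer.grab_frame('wrist');save(w,'w5.png')
print([(round(d['score'],2),np.round(at_z(w,d['location'],115),1)) for d in viewer.pinpoint('cover_grip',w)[:2]])
for k in ('centre','faceplate','spur','collar'): print(k,[(round(d['score'],2),np.round(d['location']),np.round(w2b(at_z(w,d['location'],55)))) for d in viewer.pinpoint(k,w)[:2]])
E
```

```text
21.6333 [ 628.22687727 -173.51555392  199.5455685 ] [ 1.79985913e+02 -5.37661735e-02  6.18029537e+00] [   1.77717985 -190.94734936  199.5455685 ]
[(0.94, array([ 626.4, -168.9,  115. ]))]
centre [(0.62, array([164., 185.]), array([  2., -89.,  55.]))]
faceplate [(0.79, array([166., 238.]), array([-61., -85.,  55.]))]
spur [(0.78, array([164., 128.]), array([ 62., -94.,  55.]))]
collar []
```

View pics/w5.png

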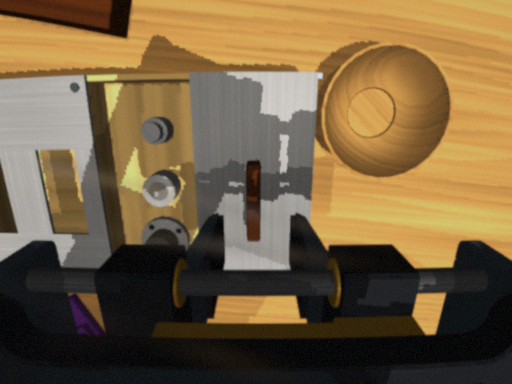

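Request:
step_arm --plan '[-0.1, 0, 2.9, 0, 0, 0, -0.1, 0, 2.9, 0, 0, 0, 0, 0, 2.9, 0, 0, 0, 0, 0, 0, 0, 0, 0]'

```text
time_s: 22.27
ee_pos: [625.6, -173.2, 110.2]
ee_rot: [-180.0, 0.1, 6.1]
force: [-0.1, 1.3, 0.9]
gripper_width: 42.2
gripper_force: 0.0
```

Request:
step_arm --plan '[0, 0, 0, 0, 0, 0, 0, 0, 0, 0, 0, 0, 0, 0, 0, 0, 0, 0, 0, 0, 0, 0, 0, 0, 0, 0, 0, 0, 0, 0]' --hand 0 --newtons 15

```text
time_s: 22.68
ee_pos: [625.8, -170.8, 112.3]
ee_rot: [-179.7, -0.0, 6.0]
force: [-1.7, 8.8, 4.0]
gripper_width: 12.0
gripper_force: 15.2
```

Request:
step_arm --plan '[0, 0, 0, 0, 0, 0, 0, 0, 0, 0, 0, 0]'

```text
time_s: 22.85
ee_pos: [625.8, -170.8, 112.3]
ee_rot: [-179.7, 0.0, 6.0]
force: [-0.7, 8.5, 1.4]
gripper_width: 11.8
gripper_force: 15.0
```

Request:
step_arm --plan '[0, -1.7, 0, 0, 0, 0, 0, -1.7, 0, 0, 0, 0, 0, -1.7, 0, 0, 0, 0, 0, -1.7, 0, 0, 0, 0, 0, -1.7, 0, 0, 0, 0]'

```text
time_s: 23.27
ee_pos: [616.9, -87.6, 112.2]
ee_rot: [179.9, -0.0, 6.1]
force: [0.6, -2.2, 0.4]
gripper_width: 12.0
gripper_force: 15.0
```

Request:
step_arm --plan '[0, -1.2, 0, 0, 0, 0, 0, -0.6, 0, 0, 0, 0, 0, -0.2, 0, 0, 0, 0, 0, 0, 0, 0, 0, 0, 0, 0, 0, 0, 0, 0]'

```text
time_s: 23.68
ee_pos: [615.1, -71.3, 112.2]
ee_rot: [179.7, -0.0, 6.1]
force: [-0.1, -8.0, 0.5]
gripper_width: 12.2
gripper_force: 15.0
```

Request:
step_arm --plan '[0, 0, 0, 0, 0, 0, 0, 0, 0, 0, 0, 0, 0, 0, 0, 0, 0, 0, 0, 0, -2, 0, 0, 0, 0, 0, -4, 0, 0, 0]' --hand 6

```text
time_s: 24.1
ee_pos: [611.5, -68.2, 167.3]
ee_rot: [-179.8, 0.7, 6.1]
force: [0.2, 0.1, -0.2]
gripper_width: 42.1
gripper_force: 0.0
```

```bash
python3 - <<'E'
from h import *
s=sensors.state();e=s['ee_pos'];print(e)
plan([((*e[:2],260),6),((455,351,260),1)])
E
```

```text
[611.50420383 -68.19276813 167.34015316]
[-0.04, -0.01, -3.09, -0.001, 0.004, 0, -0.02, -0.01, -3.09, -0.001, 0.004, 0.001, -0.01, 0, -3.09, -0.001, 0.004, 0, -0.93, -3.61, 0, 0, 0, 0.007, -0.96, -3.61, 0, 0, 0, 0.008]
[-0.98, -3.59, 0, 0, 0, 0.007, -1.01, -3.59, 0.01, 0, 0, 0.007, -1.04, -3.58, 0, 0, 0, 0.007, -1.06, -3.58, 0, 0, 0, 0.008, -1.09, -3.56, 0, 0, 0, 0.007]
[-1.11, -3.56, 0, 0, 0, 0.007, -1.14, -3.55, 0, 0, 0, 0.008, -1.17, -3.55, 0, 0, 0, 0.007, -1.19, -3.53, 0, 0, 0, 0.007, -1.22, -3.52, 0.01, 0, 0, 0.008]
```

Request:
step_arm --plan '[0, 0, -3, 0, 0, 0, 0, 0, -3, 0, 0, 0, 0, 0, -3, 0, 0, 0, -0.9, -3.6, 0, 0, 0, 0.01, -1, -3.6, 0, 0, 0, 0.01]'

```text
time_s: 24.52
ee_pos: [589.9, 0.6, 264.1]
ee_rot: [-180.0, -0.3, 4.7]
force: [-0.4, 1.3, 0.3]
gripper_width: 60.0
gripper_force: 0.0
```

Request:
step_arm --plan '[-1, -3.6, 0, 0, 0, 0.01, -1, -3.6, 0, 0, 0, 0.01, -1.1, -3.6, 0, 0, 0, 0.01, -1.1, -3.6, 0, 0, 0, 0.01, -1.1, -3.6, 0, 0, 0, 0.01]'

```text
time_s: 24.93
ee_pos: [522.7, 178.6, 262.0]
ee_rot: [-180.0, 0.0, 2.0]
force: [0.7, 1.0, 0.2]
gripper_width: 60.0
gripper_force: 0.0
```

Request:
step_arm --plan '[-1.1, -3.5, 0, 0, 0, 0.01, -1.1, -3.5, 0, 0, 0, 0.01, -1.2, -3.5, 0, 0, 0, 0, -1.2, -3.5, 0, 0, 0, 0, -1.2, -3.5, 0, 0, 0, 0]'

```text
time_s: 25.35
ee_pos: [460.8, 352.3, 261.9]
ee_rot: [-180.0, 0.0, 0.9]
force: [0.7, -0.9, 0.2]
gripper_width: 60.2
gripper_force: 0.0
```

Request:
step_arm --plan '[0, 0, 0, 0, 0, 0, 0, 0, 0, 0, 0, 0]'

```text
time_s: 25.52
ee_pos: [461.0, 352.1, 261.5]
ee_rot: [180.0, 0.0, 1.1]
force: [-0.1, 0.4, 0.8]
gripper_width: 59.8
gripper_force: 0.0
```

```bash
python3 - <<'E'
from h import *
s=sensors.state();print(s['time_s'],s['ee_pos'],s['ee_rot'],s['qpos'])
w=viewer.grab_frame('wrist');save(w,'w6.png')
for k in ('rest_short','rest_long'): print(k,[(round(d['score'],2),np.round(d['location']),np.round(at_z(w,d['location'],0)[:2])) for d in viewer.pinpoint(k,w)[:3]])
p=viewer.grab_frame('top');save(p,'top4.png')
for k in ('rest_short','rest_long'): print(k,[(round(d['score'],2),np.round(d['location']),np.round(at_z(p,d['location'],0)[:2])) for d in viewer.pinpoint(k,p)[:4]])
d=viewer.pinpoint('cover_grip',p)[0];print(w2b(at_z(p,d['location'],115)))
E
```

```text
25.5167 [460.98492526 352.14648776 261.47364617] [1.79976461e+02 4.60433272e-02 1.12964455e+00] [3.62362934e+01 1.77440575e+01 8.56069661e+01 7.42161835e-03
 7.67001811e+01 1.25104929e+02]
rest_short [(0.8, array([255., 163.]), array([461., 356.]))]
rest_long [(0.7, array([440., 229.]), array([361.,  54.])), (0.58, array([275.,  68.]), array([593., 332.])), (0.58, array([332., 228.]), array([361., 232.]))]
rest_short [(0.51, array([160., 240.]), array([467., 351.]))]
rest_long [(0.82, array([168., 198.]), array([605., 325.])), (0.64, array([248., 273.]), array([357.,  64.]))]
[  1.54468974 -84.23745067 115.        ]
```

View pics/w6.png

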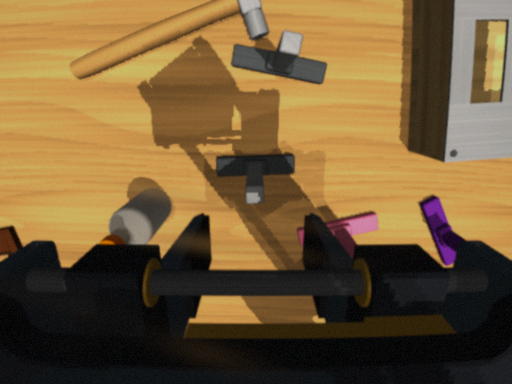

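```bash
python3 - <<'E'
from h import *
w=viewer.grab_frame('wrist')
print('post top',at_z(w,(254,198),150)); A=at_z(w,(217,164),14);B=at_z(w,(294,163),14);print(A,B,(A+B)/2,np.degrees(np.arctan2(*(A-B)[1::-1])))
A=at_z(w,(234,56),14);B=at_z(w,(326,72),14);print('long',(A+B)/2,np.linalg.norm(A-B),np.degrees(np.arctan2(*(A-B)[1::-1])), at_z(w,(291,42),150))
E
```

```text
post top [458.37364031 353.25323625 150.        ]
[464.01801525 407.08845135  14.        ] [467.0878478  297.81007802  14.        ] [465.55293152 352.44926469  14.        ] 91.60912171079792
long [598.21906279 321.84196642  14.        ] 122.03620153212036 81.80710617778598 [598.54293775 323.48598667 150.        ]
```

Request:
step_arm --plan '[0, 0, 3.6, 0, 0, 0, 0, -0.1, 3.6, 0, 0, -0.01, 0, 0, 3.4, 0, 0, 0, 0, 0, 2, 0, 0, 0, 0, 0, 0.4, 0, 0, 0]'

```text
time_s: 26.33
ee_pos: [460.3, 349.2, 127.8]
ee_rot: [179.7, 0.4, 1.4]
force: [-0.6, -0.2, -0.1]
gripper_width: 60.0
gripper_force: 0.0
```

Request:
step_arm --plan '[0, 0, 0, 0, 0, 0, 0, 0, 0, 0, 0, 0, 0, 0, 0, 0, 0, 0, 0, 0, 0, 0, 0, 0, 0, 0, 0, 0, 0, 0]' --hand 0 --newtons 55

```text
time_s: 26.75
ee_pos: [462.9, 351.8, 133.4]
ee_rot: [-179.9, -0.1, 1.5]
force: [0.1, -0.5, 0.2]
gripper_width: 29.7
gripper_force: 0.0
```

Request:
step_arm --plan '[0, 0, 0, 0, 0, 0, 0, 0, 0, 0, 0, 0, 0, 0, 0, 0, 0, 0, 0, 0, 0, 0, 0, 0]'

```text
time_s: 27.08
ee_pos: [462.9, 352.4, 132.7]
ee_rot: [-179.9, -0.1, 1.5]
force: [0.6, 3.5, 3.5]
gripper_width: 17.8
gripper_force: 55.0
```

```bash
cat >> h.py <<'E'
def tcp_of(ox,oz,th,y0,H):
    """rest origin (box x,z), tilt deg (box -x end down) -> TCP world pos, Rotation"""
    t=np.radians(th); u=np.array([-np.sin(t),0,np.cos(t)])
    P=np.array([ox,y0,oz])+H*u
    return b2w(*P), Ro.from_euler('xyz',[180,0,90+BYAW],degrees=True)*Ro.from_rotvec([-t,0,0])
def notch(th,m=6.):
    t=np.radians(th);s,c=np.sin(t),np.cos(t)
    # -dx s + D c = m ; -dx c -(D+4) s = m
    dx,D=np.linalg.solve([[-s,c],[-c,-s]],[m,m+4*s]); N=np.array([-44-dx,86-D])
    a=np.array([-c,-s]);u=np.array([-s,c]); return N-9*a-14*u, a
E
python3 - <<'E'
from h import *
s=sensors.state();e=s['ee_pos']
for th in (0,10,20,30): print(th,notch(th))
t=tcp_of(10,160,0,80,132.7);print(t[0])
plan([((*e[:2],300),1.5),(t[0],96)])
E
```

```text
0 (array([-29.,  66.]), array([-1., -0.]))
10 (array([-25.07087986,  69.02918236]), array([-0.98480775, -0.17364818]))
20 (array([-21.7786326 ,  72.80436085]), array([-0.93969262, -0.34202014]))
30 (array([-19.27756814,  77.17949192]), array([-0.8660254, -0.5      ]))
[608.08294189  96.80703626 292.7       ]
[0.01, -0.01, -3.35, 0, 0, 0, 0, 0, -3.34, -0.001, -0.001, 0, 0.01, -0.01, -3.35, 0, 0, 0, 0, 0, -3.34, -0.001, -0.001, 0, 0, 0, -3.35, 0, 0, 0]
[0.99, 1.85, 0.05, 0, 0, -0.118, 0.76, 1.96, 0.05, 0, 0, -0.118, 0.53, 2.03, 0.06, 0, 0, -0.118, 0.29, 2.08, 0.05, 0, 0, -0.117, 0.04, 2.1, 0.05, 0, 0, -0.118]
[-0.2, 2.09, 0.05, 0, 0, -0.118, -0.45, 2.05, 0.05, 0, 0, -0.118, -0.69, 1.98, 0.05, 0, 0, -0.118, -0.92, 1.89, 0.06, 0, 0, -0.118, -1.13, 1.76, 0.05, 0, 0, -0.117]
[-1.33, 1.63, 0.05, 0, 0, -0.118, -1.51, 1.45, 0.05, 0, 0, -0.118, -1.68, 1.27, 0.05, 0, 0, -0.118, -1.81, 1.06, 0.05, 0, 0, -0.118]
```

Request:
step_arm --plan '[0, 0, -2, 0, 0, 0, 0, 0, -3.5, 0, 0, 0, 0, 0, -3.7, 0, 0, 0, 0, 0, -3.8, 0, 0, 0, 0, 0, -3.7, 0, 0, 0]'

```text
time_s: 27.5
ee_pos: [461.2, 350.0, 298.7]
ee_rot: [179.8, 0.2, 1.5]
force: [0.7, 0.6, -5.4]
gripper_width: 17.8
gripper_force: 55.0
```

Request:
step_arm --plan '[1, 1.9, 0.1, 0, 0, -0.118, 0.8, 2, 0.1, 0, 0, -0.118, 0.5, 2, 0, 0, 0, -0.118, 0.3, 2.1, 0, 0, 0, -0.118, 0, 2.1, 0, 0, 0, -0.118]'

```text
time_s: 27.92
ee_pos: [513.4, 257.2, 294.8]
ee_rot: [180.0, 0.3, 35.6]
force: [0.2, 1.5, -5.8]
gripper_width: 17.7
gripper_force: 55.0
```

Request:
step_arm --plan '[-0.2, 2.1, 0.1, 0, 0, -0.118, -0.5, 2.1, 0.1, 0, 0, -0.118, -0.7, 2, 0, 0, 0, -0.118, -0.9, 1.9, 0, 0, 0, -0.118, -1.1, 1.8, 0, 0, 0, -0.118]'

```text
time_s: 28.33
ee_pos: [565.9, 165.4, 292.7]
ee_rot: [-179.8, 0.2, 69.4]
force: [0.9, 0.5, -4.9]
gripper_width: 17.3
gripper_force: 55.0
```

Request:
step_arm --plan '[-1.3, 1.6, 0.1, 0, 0, -0.118, -1.5, 1.5, 0.1, 0, 0, -0.118, -1.7, 1.3, 0, 0, 0, -0.118, -1.8, 1.1, 0, 0, 0, -0.118, 0, 0, 0, 0, 0, 0]'

```text
time_s: 28.75
ee_pos: [610.3, 90.0, 290.2]
ee_rot: [-179.7, 0.3, 96.1]
force: [-0.7, 0.3, -5.9]
gripper_width: 17.8
gripper_force: 55.0
```

Request:
step_arm --plan '[0, 0, 0, 0, 0, 0, 0, 0, 0, 0, 0, 0]'

```text
time_s: 28.92
ee_pos: [608.5, 94.4, 291.3]
ee_rot: [-179.8, -0.0, 96.1]
force: [-0.0, 1.1, -5.0]
gripper_width: 17.4
gripper_force: 55.0
```

```bash
python3 - <<'E'
from h import *
s=sensors.state();print(s['time_s'],s['ee_pos'],s['ee_rot'],s['qpos'],s['gripper_width'],w2b(s['ee_pos']))
w=viewer.grab_frame('wrist');save(w,'w7.png');H=132.7
for k,z in (('rest_short',s['ee_pos'][2]-H),('slot_right',90),('slot_left',90)): print(k,[(round(d['score'],2),np.round(d['location']),np.round(w2b(at_z(w,d['location'],z)),1)) for d in viewer.pinpoint(k,w)[:3]])
E
```

```text
28.9167 [608.46133353  94.42774846 291.29913459] [-1.79754769e+02 -9.98665225e-03  9.60521759e+01] [7.74227662e+00 2.05054246e+01 7.73063998e+01 1.73661723e-02
 8.24330062e+01 1.68775573e+00] 17.354991472500682 [ 10.12761547  77.59419349 291.29913459]
rest_short [(0.96, array([258., 188.]), array([ 11.7,  78. , 158.6]))]
slot_right [(0.9, array([252., 228.]), array([ 4.3,  2.4, 90. ]))]
slot_left [(0.87, array([252., 172.]), array([ 5. , 79.3, 90. ])), (0.45, array([249., 298.]), array([  -0.6, -109.5,   90. ]))]
```

View pics/w7.png

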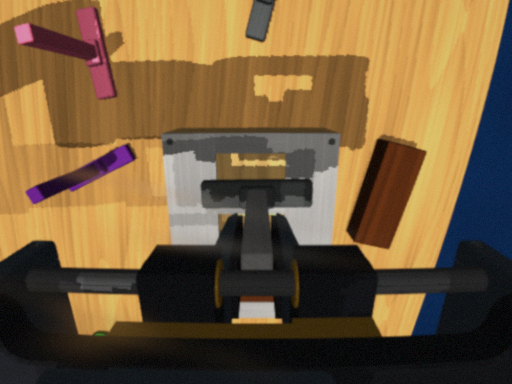

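```bash
python3 - <<'E'
from h import *
w=viewer.grab_frame('wrist')
g=cv2.cvtColor(w['img'],cv2.COLOR_RGB2GRAY); 
for uv in ((163,130),(339,131),(170,142),(331,142),(172,243),(332,243),(217,153),(286,153)): print(uv,np.round(w2b(at_z(w,uv,90)),1))
print('bar ends',[np.round(w2b(at_z(w,uv,158.6+14)),1) for uv in((202,181),(312,180),(205,193),(311,193))])
c=w['img'][110:250,150:350,::-1]; cv2.imwrite('pics/c7.png',cv2.resize(c,None,fx=4,fy=4,interpolation=cv2.INTER_CUBIC))
E
```

```text
(163, 130) [-103.6  132.5   90. ]
(339, 131) [112.7 132.   90. ]
(170, 142) [-96.  117.8  90. ]
(331, 142) [103.7 118.4  90. ]
(172, 243) [-104.9  -20.7   90. ]
(332, 243) [116.1 -19.9  90. ]
(217, 153) [-37.9 104.   90. ]
(286, 153) [ 48.2 104.3  90. ]
bar ends [array([-42.6,  89.7, 172.6]), array([ 66.3,  91.1, 172.6]), array([-40.2,  77.2, 172.6]), array([ 66.1,  77.6, 172.6])]
```

View pics/c7.png

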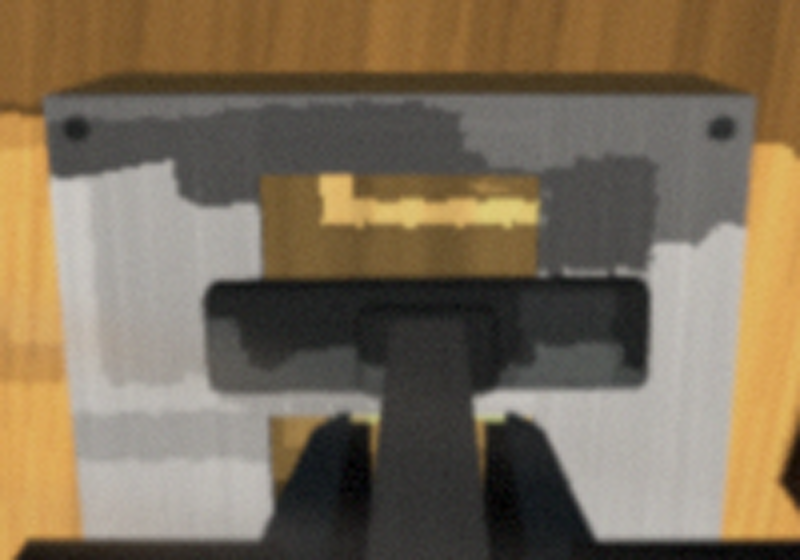

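```bash
sed -i 's/^BX=.*/BX=np.array([607.5,17.7,0]); BYAW=6.0/; s/def notch(th,m=6.):/def notch(th,m=7.,ms=11.):/; s/\[m,m+4\*s\]/[m,ms+4*s]/' h.py
python3 - <<'E'
from h import *
s=sensors.state();print(s['time_s'])
H=132.7;y=81
for th in (0,10,20,30): print(th,notch(th)[0])
O,a=notch(30); O1=O-105*a;print(O1)
T=tcp_of(*O1,30,y,H); print(T[0])
plan([(tcp_of(O1[0]-60,170,0,y,H)),(T[0]+[0,0,25],T[1],6),T],w=.1)
E
```

```text
29.1667
0 [-24.  65.]
10 [-19.97319292  68.9126155 ]
20 [-16.73814936  73.57476894]
30 [-14.44744112  78.81346652]
[ 76.48522628 131.31346652]
[609.11289893  99.31569315 246.2350376 ]
[0.42, 0.68, -0.98, 0, 0, 0.003, 0, -0.11, 0.52, -0.087, 0, 0, 0, -0.15, 0.52, -0.088, 0, 0, 0, -0.19, 0.5, -0.087, 0, 0, 0, -0.24, 0.48, -0.087, 0, 0]
[0, -0.28, 0.45, -0.088, 0, 0, 0, -0.31, 0.43, -0.087, 0, 0, 0, -1.25, 2.17, 0, 0, 0]
```

Request:
step_arm --plan '[0.4, 0.7, -1, 0, 0, 0, 0, -0.1, 0.5, -0.087, 0, 0, 0, -0.15, 0.5, -0.087, 0, 0, 0, -0.2, 0.5, -0.087, 0, 0, 0, -0.25, 0.5, -0.087, 0, 0]'

```text
time_s: 29.58
ee_pos: [611.0, 99.1, 282.1]
ee_rot: [159.9, -0.0, 96.2]
force: [0.2, 0.3, -5.1]
gripper_width: 17.5
gripper_force: 55.0
```

Request:
step_arm --plan '[0, -0.3, 0.45, -0.087, 0, 0, 0, -0.3, 0.45, -0.088, 0, 0, 0, -1.25, 2.2, 0, 0, 0, 0, 0, 0, 0, 0, 0, 0, 0, 0, 0, 0, 0]'

```text
time_s: 30.0
ee_pos: [607.9, 98.6, 244.3]
ee_rot: [150.4, 0.0, 96.2]
force: [-0.1, 0.6, -4.9]
gripper_width: 17.4
gripper_force: 55.0
```

```bash
python3 - <<'E'
from h import *
s=sensors.state();print(s['time_s'],s['ee_pos'],s['ee_rot'],s['qpos'],s['gripper_width'],w2b(s['ee_pos']))
w=viewer.grab_frame('wrist');save(w,'w8.png')
E
```

```text
30.0 [607.86632228  98.55264298 244.27131869] [1.50386639e+02 1.45548533e-02 9.61500945e+01] [  8.83976447   8.83386354 106.49290876  -2.33263975  35.10984954
   4.24015037] 17.41711707266488 [  8.81571805  80.37143264 244.27131869]
```

View pics/w8.png

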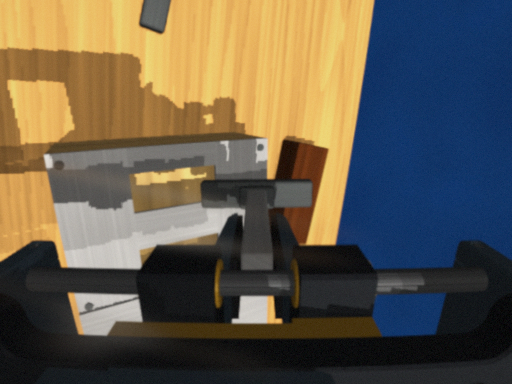

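```bash
python3 - <<'E'
from h import *
w=viewer.grab_frame('wrist'); im=w['img'].astype(int)
s=sensors.state();R=Ro.from_euler('xyz',s['ee_rot'],degrees=True);T=s['ee_pos']
tool=lambda x,y,z:T+R.apply([x,y,z])
# rest in tool: tool y=+box x ; tool x=+box y ; A end -> tool -y ; underside at tool z=+132.7
for n,z in(('under',132.7),('top',118.7)):
  for sx in(14,-14):
    print('bar',n,sx,[np.round(proj(w,tool(sx,yy,z)),1) for yy in(-56,-20,20,56)])
for y in(80,0):
  print('slot',y,[np.round(proj(w,b2w(sx,y+sy,90)),1) for sx,sy in((-44,20),(0,20),(-44,-20),(-15,-20))])
print('plate',[np.round(proj(w,b2w(sx,sy,90)),1) for sx,sy in((-110,125),(110,125))])
b=im[...,2]-im[...,0]
for c in(150,175,190): print('col',c,[(r,im[r,c].tolist()) for r in range(162,222,2)])
g=im.sum(2)
for c in(215,235,290,300): print('bar col',c,[(r,g[r,c]) for r in range(170,216,2)])
E
```

```text
bar under 14 [array([202.9, 175.9]), array([237.9, 175.9]), array([276.9, 175.9]), array([312., 176.])]
bar under -14 [array([204.3, 201.7]), array([238.4, 201.7]), array([276.4, 201.8]), array([310.5, 201.8])]
bar top 14 [array([200.4, 179.3]), array([237. , 179.3]), array([277.9, 179.3]), array([314.6, 179.4])]
bar top -14 [array([201.9, 206.2]), array([237.6, 206.2]), array([277.3, 206.3]), array([312.9, 206.3])]
slot 80 [array([123.6, 176.2]), array([169.6, 171. ]), array([128.8, 215.4]), array([158.3, 210.4])]
slot 0 [array([133.9, 251.4]), array([175.8, 242.2]), array([138.9, 284.5]), array([165.7, 277.3])]
plate [array([ 38. , 156.8]), array([262.3, 139.9])]
col 150 [(162, [84, 83, 80]), (164, [83, 83, 78]), (166, [86, 84, 83]), (168, [84, 83, 79]), (170, [112, 103, 88]), (172, [228, 194, 117]), (174, [237, 206, 125]), (176, [237, 207, 126]), (178, [236, 205, 122]), (180, [234, 200, 126]), (182, [215, 178, 109]), (184, [130, 106, 67]), (186, [132, 110, 73]), (188, [132, 108, 74]), (190, [139, 113, 78]), (192, [139, 114, 77]), (194, [134, 109, 73]), (196, [133, 110, 71]), (198,
[... 3060 characters left out ...]
95)), (200, np.int64(284)), (202, np.int64(296)), (204, np.int64(280)), (206, np.int64(245)), (208, np.int64(194)), (210, np.int64(195)), (212, np.int64(203)), (214, np.int64(203))]
bar col 300 [(170, np.int64(190)), (172, np.int64(197)), (174, np.int64(203)), (176, np.int64(187)), (178, np.int64(166)), (180, np.int64(105)), (182, np.int64(212)), (184, np.int64(290)), (186, np.int64(307)), (188, np.int64(294)), (190, np.int64(298)), (192, np.int64(295)), (194, np.int64(298)), (196, np.int64(294)), (198, np.int64(291)), (200, np.int64(287)), (202, np.int64(290)), (204, np.int64(287)), (206, np.int64(246)), (208, np.int64(165)), (210, np.int64(169)), (212, np.int64(168)), (214, np.int64(181))]
```

```bash
sed -i 's/^BX=.*/BX=np.array([608.5,17.7,0]); BYAW=6.0/' h.py
cat >> h.py <<'E'
def insert(y,H,t0=105):
    O,a=notch(30); w=[]
    for t in (70,0): w.append(tcp_of(*(O-t*a),30,y,H))
    for th in (24,18,12,6,0): w.append(tcp_of(*notch(th)[0],th,y,H))
    return w
E
python3 - <<'E'
from h import *
H=132.7;y=83.5
w=insert(y,H)
plan([w[0],w[1]]+w[2:],v=20,w=.11)
print([np.round(x[0],1) for x in w])
E
```

```text
[0.16, -1.83, 0.04, 0.001, -0.001, 0.001, 0.15, -1.83, 0.04, 0.001, 0, 0.001, 0, -1.75, 0, 0, 0, 0, 0, -1.75, 0, 0, 0, 0, 0, -1.75, 0, 0, 0, 0]
[0, -1.75, 0.01, 0, 0, 0, 0, 1.12, 0.28, 0.104, 0, 0, 0, 1.12, 0.29, 0.105, 0, 0, 0, 1.11, 0.28, 0.105, 0, 0, 0, 1.12, 0.27, 0.104, 0, 0]
[0, 1.11, 0.27, 0.105, 0, 0]
[array([579.7,  98.6, 228.7]), array([519.4,  92.3, 193.7]), array([530.5,  93.5, 196.8]), array([541.8,  94.6, 198.8]), array([553.2,  95.8, 199.6]), array([564.6,  97. , 199.2]), array([575.9,  98.2, 197.7])]
```

Request:
step_arm --plan '[0.15, -1.8, 0, 0, 0, 0, 0.15, -1.8, 0, 0, 0, 0, 0, -1.8, 0, 0, 0, 0, 0, 0, 0, 0, 0, 0, 0, 0, 0, 0, 0, 0]'

```text
time_s: 30.52
ee_pos: [563.7, 96.7, 220.4]
ee_rot: [149.9, -0.0, 96.1]
force: [1.3, -0.3, -4.5]
gripper_width: 17.7
gripper_force: 55.0
```

Request:
step_arm --plan '[0, -1.7, 0, 0, 0, 0, 0, -1.7, 0, 0, 0, 0, 0, 0, 0, 0, 0, 0]'

```text
time_s: 30.77
ee_pos: [531.7, 92.9, 201.1]
ee_rot: [150.3, 0.0, 96.1]
force: [-1.5, -0.1, -7.3]
gripper_width: 17.8
gripper_force: 55.0
```

Request:
step_arm --plan '[0, -1.4, 0, 0, 0, 0, 0, 0, 0, 0, 0, 0, 0, 0, 0, 0, 0, 0]'

```text
time_s: 31.02
ee_pos: [523.2, 92.2, 196.5]
ee_rot: [149.9, -0.0, 96.1]
force: [1.1, 0.5, -5.4]
gripper_width: 17.9
gripper_force: 55.0
```

```bash
python3 - <<'E'
from h import *
s=sensors.state();print(s['ee_pos'],s['force'],s['torque'])
w=insert(83.5,132.7);plan(w[2:],v=20,w=.11)
E
```

```text
[523.15737376  92.24946943 196.47144483] [ 1.14959587  0.47565204 -5.38647523] [-0.10513087  0.80933438 -0.00267345]
[0.04, 0.66, 0.34, 0.106, -0.001, 0.002, 0, 1.12, 0.28, 0.105, 0, 0, 0, 1.11, 0.28, 0.105, 0, 0, 0, 1.12, 0.28, 0.105, 0, 0, 0, 1.11, 0.27, 0.104, 0, 0]
```

Request:
step_arm --plan '[0, 0.7, 0.4, 0.105, 0, 0, 0, 1.1, 0.3, 0.105, 0, 0, 0, 0, 0, 0, 0, 0]'

```text
time_s: 31.27
ee_pos: [550.0, 95.3, 201.5]
ee_rot: [161.4, -0.0, 96.1]
force: [3.4, 0.1, -3.4]
gripper_width: 17.4
gripper_force: 55.0
```

Request:
step_arm --plan '[0, 1.1, 0.3, 0.105, 0, 0, 0, 1.1, 0.3, 0.105, 0, 0, 0, 0, 0, 0, 0, 0]'

```text
time_s: 31.52
ee_pos: [572.6, 97.5, 198.0]
ee_rot: [173.5, -0.0, 96.1]
force: [2.4, 0.0, -5.2]
gripper_width: 17.6
gripper_force: 55.0
```

Request:
step_arm --plan '[0, 1.1, 0.3, 0.104, 0, 0, 0, 0, 0, 0, 0, 0, 0, 0, 0, 0, 0, 0]'

```text
time_s: 31.77
ee_pos: [578.5, 98.1, 194.9]
ee_rot: [179.7, 0.0, 96.1]
force: [-0.1, 0.6, -5.1]
gripper_width: 17.5
gripper_force: 55.0
```

```bash
python3 - <<'E'
from h import *
s=sensors.state();print(s['time_s'],s['ee_pos'],s['ee_rot'],s['force'],s['torque'],s['gripper_width'],w2b(s['ee_pos']))
w=viewer.grab_frame('wrist');save(w,'w9.png');save(viewer.grab_frame('top'),'top9.png')
for k in ('rest_short','slot_left'): print(k,[(round(d['score'],2),np.round(d['location']),np.round(w2b(at_z(w,d['location'],65 if k[0]=='r' else 90)))) for d in viewer.pinpoint(k,w)[:3]])
plan([tcp_of(-1,30,0,83.5,132.7),tcp_of(-1,21,0,83.5,132.7)],v=20)
E
```

```text
31.7667 [578.48897585  98.10620352 194.86104664] [1.79661428e+02 1.74880752e-03 9.61176721e+01] [-0.09599797  0.62669635 -5.1303185 ] [ 0.00533597 -0.02737332  0.01975446] 17.48308978420915 [-21.44188373  83.10273616 194.86104664]
rest_short [(0.96, array([256., 188.]), array([-20.,  84.,  65.]))]
slot_left [(0.93, array([277., 198.]), array([-1., 82., 90.])), (0.51, array([256., 189.]), array([-21.,  91.,  90.]))]
[0.01, 0.81, 1.12, 0.001, 0, 0.001, 0.01, 0.81, 1.12, 0.001, 0, 0.001, 0.01, 0.81, 1.12, 0.001, 0, 0, 0, 0, 0.9, 0, 0, 0]
```

Request:
step_arm --plan '[0, 0.7, 1.1, 0.002, 0, 0, 0, 0.7, 1.1, 0.002, 0, 0, 0, 0.6, 1.1, 0.002, 0, 0, 0, 0, 0.6, 0, 0, 0, 0, 0, 0, 0, 0, 0]'

```text
time_s: 32.38
ee_pos: [594.1, 99.7, 153.7]
ee_rot: [-179.4, 0.0, 96.1]
force: [0.3, -0.0, -5.9]
gripper_width: 18.0
gripper_force: 55.0
```

Request:
step_arm --plan '[0, 0, 0.3, 0, 0, 0, 0, 0, 0, 0, 0, 0]'

```text
time_s: 32.55
ee_pos: [594.5, 99.9, 153.1]
ee_rot: [-179.6, 0.0, 96.1]
force: [-0.5, -0.5, -4.8]
gripper_width: 17.5
gripper_force: 55.0
```

Request:
step_arm --plan '[0, 0.3, 0.1, 0, 0, 0, 0, 0, 0.1, 0, 0, 0, 0, 0, 0, 0, 0, 0, 0, 0, 0, 0, 0, 0]'

```text
time_s: 32.88
ee_pos: [595.7, 99.9, 153.0]
ee_rot: [-179.4, 0.0, 96.1]
force: [-6.2, -1.5, 7.6]
gripper_width: 17.7
gripper_force: 55.0
```

```bash
python3 - <<'E'
from h import *
s=sensors.state();print(s['ee_pos'],s['ee_rot'],s['force'],w2b(s['ee_pos']))
w=viewer.grab_frame('wrist');save(w,'w10.png')
for k in ('rest_short','slot_left','slot_right'): print(k,[(round(d['score'],2),np.round(d['location']),np.round(w2b(at_z(w,d['location'],20 if k[0]=='r' else 90)),1)) for d in viewer.pinpoint(k,w)[:3]])
im=w['img'].astype(int)
for u in ((-44,20),(44,20),(-44,-20),(44,-20)): print(u,np.round(proj(w,b2w(u[0],80+u[1],90)),1))
E
```

```text
[595.72437735  99.94250164 153.02250377] [-1.79443521e+02  8.91273431e-03  9.61324617e+01] [-6.20359884 -1.46901618  7.60178538] [ -4.10895414  83.12738481 153.02250377]
rest_short [(0.57, array([257., 188.]), array([-4.3, 83.8, 20. ]))]
slot_left [(0.66, array([262., 214.]), array([ 0.8, 82.4, 90. ])), (0.28, array([434., 234.]), array([147.2,  64.7,  90. ]))]
slot_right []
(-44, 20) [206.3 192.6]
(44, 20) [316.9 193.2]
(-44, -20) [208.7 238.2]
(44, -20) [313.7 238.8]
```

View pics/w10.png

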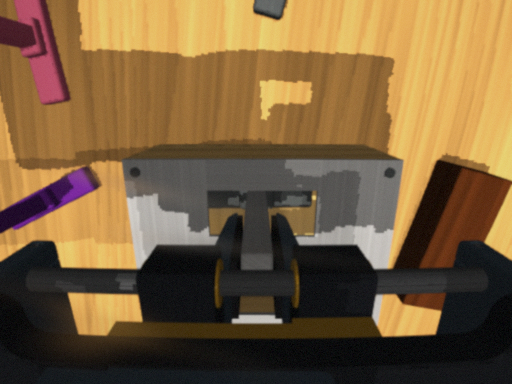

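Request:
step_arm --plan '[0, 0, -0.5, -0.008, 0, 0, 0, 0.4, 0, 0, 0, 0, 0, 0, 0.2, 0, 0, 0, 0, 0, 0.2, 0, 0, 0, 0, 0, 0.1, 0, 0, 0]'

```text
time_s: 33.5
ee_pos: [602.6, 100.7, 152.5]
ee_rot: [179.8, 0.0, 96.1]
force: [-2.0, -0.9, 10.0]
gripper_width: 17.7
gripper_force: 55.0
```

Request:
step_arm --plan '[0, 0, 0, 0, 0, 0, 0, 0, 0, 0, 0, 0]'

```text
time_s: 33.67
ee_pos: [602.5, 100.7, 152.5]
ee_rot: [179.8, 0.0, 96.1]
force: [-0.4, -0.5, 5.1]
gripper_width: 17.5
gripper_force: 55.0
```

Request:
step_arm --plan '[0, 0, 0, 0, 0, 0, 0, 0, 0, 0, 0, 0, 0, 0, 0, 0, 0, 0, 0, 0, 0, 0, 0, 0, 0, 0, -1, 0, 0, 0]' --hand 6

```text
time_s: 34.08
ee_pos: [600.1, 100.4, 159.0]
ee_rot: [-179.8, 0.0, 96.1]
force: [-0.6, -0.3, -0.5]
gripper_width: 47.8
gripper_force: 0.0
```

Request:
step_arm --plan '[0, 0, -3.5, 0, 0, 0, 0, 0, -4, 0, 0, 0, 0, 0, -4, 0, 0, 0]'

```text
time_s: 34.33
ee_pos: [600.8, 100.5, 277.4]
ee_rot: [-180.0, 0.0, 96.1]
force: [0.5, 0.5, 1.3]
gripper_width: 59.7
gripper_force: 0.0
```

```bash
python3 - <<'E'
from h import *
s=sensors.state();e=s['ee_pos'];print(e,s['ee_rot'],s['time_s'])
# hover over the long rest; tool x ~ -x at yaw 172 => camera on -x side
plan([((*e[:2],285),96),((598,322,265),172)])
E
```

```text
[600.82637181 100.5387303  277.43780927] [-1.79976097e+02  7.23417100e-03  9.61298686e+01] 34.3333
[0, 0, -0.76, 0, 0, 0.002, 1.84, 0.17, 0.17, 0, 0, -0.111, 1.81, 0.37, 0.16, 0, 0, -0.11, 1.75, 0.57, 0.17, 0, 0, -0.111, 1.68, 0.76, 0.17, 0, 0, -0.11]
[1.59, 0.94, 0.16, 0, 0, -0.111, 1.48, 1.11, 0.17, 0, 0, -0.11, 1.34, 1.27, 0.17, 0, 0, -0.111, 1.2, 1.4, 0.16, 0, 0, -0.11, 1.03, 1.53, 0.17, 0, 0, -0.111]
[0.86, 1.63, 0.17, 0, 0, -0.11, 0.67, 1.72, 0.16, 0, 0, -0.111, 0.48, 1.78, 0.17, 0, 0, -0.11]
```

Request:
step_arm --plan '[0, 0, -0.5, 0, 0, 0, 1.8, 0.2, 0.1, 0, 0, -0.11, 1.8, 0.4, 0.1, 0, 0, -0.11, 1.8, 0.6, 0.1, 0, 0, -0.11, 1.7, 0.8, 0.1, 0, 0, -0.11]'

```text
time_s: 34.75
ee_pos: [601.4, 175.6, 277.6]
ee_rot: [179.9, 0.0, 121.6]
force: [-0.3, -0.6, -0.4]
gripper_width: 59.8
gripper_force: 0.0
```

Request:
step_arm --plan '[1.6, 0.9, 0.1, 0, 0, -0.11, 1.5, 1.1, 0.2, 0, 0, -0.11, 1.3, 1.3, 0.2, 0, 0, -0.11, 1.2, 1.4, 0.2, 0, 0, -0.11, 1, 1.5, 0.2, 0, 0, -0.11]'

```text
time_s: 35.17
ee_pos: [600.2, 267.7, 268.3]
ee_rot: [179.9, 0.1, 153.2]
force: [-0.7, 0.2, -0.1]
gripper_width: 59.8
gripper_force: 0.0
```

Request:
step_arm --plan '[0.9, 1.6, 0.2, 0, 0, -0.11, 0.7, 1.7, 0.2, 0, 0, -0.11, 0.5, 1.8, 0.2, 0, 0, -0.11, 0, 0, 0, 0, 0, 0, 0, 0, 0, 0, 0, 0]'

```text
time_s: 35.58
ee_pos: [598.6, 322.7, 261.9]
ee_rot: [-180.0, 0.1, 171.8]
force: [-0.0, -0.8, -0.0]
gripper_width: 59.7
gripper_force: 0.0
```

```bash
python3 - <<'E'
from h import *
s=sensors.state();print(s['time_s'],s['ee_pos'],s['ee_rot'],s['qpos'])
w=viewer.grab_frame('wrist');save(w,'w11.png')
print([(round(d['score'],2),np.round(d['location']),np.round(at_z(w,d['location'],0),1)) for d in viewer.pinpoint('rest_long',w)[:3]])
p=viewer.grab_frame('top');save(p,'top11.png')
print('short',[(round(d['score'],2),np.round(w2b(at_z(p,d['location'],20)),1)) for d in viewer.pinpoint('rest_short',p)[:3]])
# dark bar mask
hsv=cv2.cvtColor(w['img'],cv2.COLOR_RGB2HSV); m=((hsv[...,2]<110)&(hsv[...,1]<90)).astype(np.uint8); m[212:]=0
n,l,st,c=cv2.connectedComponentsWithStats(m)
for i in range(1,n):
    if st[i,4]>150: print(st[i],c[i])
E
```

```text
35.5833 [598.57382824 322.67036159 261.86124345] [-1.79978542e+02  5.60137967e-02  1.71753877e+02] [ 2.73822414e+01  2.71813698e+01  7.08510328e+01 -5.05707519e-02
  8.19345714e+01 -5.43645439e+01]
[(0.97, array([38., 18.]), array([357.1,  60. ,   0. ])), (0.59, array([258., 162.]), array([598.5, 326.8,   0. ]))]
short [(0.51, array([ 8. , 79.9, 20. ]))]
[360   0  39  11 299] [377.33779264   4.0367893 ]
[ 74 106  44 106 229] [ 95.48908297 159.14847162]
[ 216  152   86   47 2002] [258.27922078 166.4010989 ]
[ 49 175  45  37 459] [ 74.52941176 202.77124183]
[273 179  33  33 596] [287.49496644 196.41442953]
```

Request:
step_arm --plan '[0, 0.1, 3.6, 0, 0, 0, 0, 0.1, 3.6, 0, 0, 0, 0, 0, 3.2, 0, 0, 0, 0, 0, 2, 0, 0, 0, 0, 0, 0.4, 0, 0, 0]'

```text
time_s: 36.2
ee_pos: [597.0, 321.9, 129.5]
ee_rot: [-179.7, -0.3, 171.7]
force: [-0.6, -0.2, -0.1]
gripper_width: 60.0
gripper_force: 0.0
```

Request:
step_arm --plan '[0, 0, 0, 0, 0, 0, 0, 0, 0, 0, 0, 0, 0, 0, 0, 0, 0, 0, 0, 0, 0, 0, 0, 0, 0, 0, 0, 0, 0, 0]' --hand 0

```text
time_s: 36.62
ee_pos: [599.9, 324.4, 135.7]
ee_rot: [179.9, 0.2, 171.8]
force: [-0.5, 0.2, -0.9]
gripper_width: 29.7
gripper_force: 0.0
```

Request:
step_arm --plan '[0, 0, 0, 0, 0, 0, 0, 0, 0, 0, 0, 0, 0, 0, 0, 0, 0, 0, 0, 0, 0, 0, 0, 0]'

```text
time_s: 36.95
ee_pos: [599.4, 324.7, 134.6]
ee_rot: [179.9, 0.1, 171.8]
force: [-0.0, 2.4, 2.6]
gripper_width: 17.9
gripper_force: 55.0
```

```bash
python3 - <<'E'
from h import *
s=sensors.state();e=s['ee_pos'];H=e[2];print(e,s['ee_rot'],s['gripper_width'])
y=3.5; O,a=notch(30); O1=O-115*a; T=tcp_of(*O1,30,y,H); A=tcp_of(O1[0]-60,178,0,y,H)
print(T[0],A[0])
plan([((*e[:2],315),s['ee_rot'][2]),A,(T[0]+[0,0,25],T[1],6),T],w=.11)
E
```

```text
[599.40261739 324.72464782 134.604291  ] [1.79906421e+02 1.03167079e-01 1.71757948e+02] 17.897850585736677
[625.87973754  23.045963   252.88420199] [633.14188112  23.80924505 312.604291  ]
[-0.01, 0.01, -3.61, 0, 0, 0, 0, 0, -3.61, 0.001, 0.001, 0, -0.01, 0, -3.6, 0, 0, 0, 0, 0.01, -3.61, 0, 0, 0, 0, 0, -3.61, 0.001, 0.001, 0]
[-0.59, -2.25, 0.02, 0, 0, 0.102, -0.81, -2.19, 0.02, 0, 0, 0.101, -1.04, -2.08, 0.02, 0, 0, 0.102, -1.23, -1.98, 0.02, 0, 0, 0.102, -1.44, -1.83, 0.02, 0, 0, 0.102]
[-1.61, -1.69, 0.02, 0, 0, 0.101, -1.77, -1.51, 0.01, 0, 0, 0.102, -1.92, -1.32, 0.02, 0, 0, 0.102, -2.04, -1.12, 0.02, 0, 0, 0.101, -2.15, -0.9, 0.02, 0, 0, 0.102]
[-2.22, -0.69, 0.02, 0, 0, 0.102, -2.29, -0.45, 0.02, 0, 0, 0.102, -2.32, -0.22, 0.02, 0, 0, 0.101, 0, -0.12, 0.58, -0.087, 0, 0, 0, -0.17, 0.56, -0.088, 0, 0]
[0, -0.22, 0.55, -0.087, 0, 0, 0, -0.27, 0.53, -0.087, 0, 0, 0, -0.31, 0.5, -0.088, 0, 0, 0, -0.36, 0.47, -0.087, 0, 0, 0, -1.25, 2.17, 0, 0, 0]
```

Request:
step_arm --plan '[0, 0, -2, 0, 0, 0, 0, 0, -3.7, 0, 0, 0, 0, 0, -4, 0, 0, 0, 0, 0, -4, 0, 0, 0, 0, 0, -4, 0, 0, 0]'

```text
time_s: 37.37
ee_pos: [598.2, 323.3, 310.6]
ee_rot: [-179.8, -0.1, 171.8]
force: [1.6, -0.2, -5.3]
gripper_width: 17.9
gripper_force: 55.0
```

Request:
step_arm --plan '[0, 0, -3, 0, 0, 0, -0.6, -2.2, 0, 0, 0, 0.1, -0.8, -2.2, 0, 0, 0, 0.1, -1, -2.1, 0, 0, 0, 0.1, -1.2, -2, 0, 0, 0, 0.1]'

```text
time_s: 37.78
ee_pos: [608.2, 230.4, 338.9]
ee_rot: [-179.8, -0.1, 148.6]
force: [0.3, -0.5, -6.0]
gripper_width: 17.3
gripper_force: 55.0
```

Request:
step_arm --plan '[-1.4, -1.8, 0, 0, 0, 0.102, -1.6, -1.7, 0, 0, 0, 0.102, -1.8, -1.5, 0, 0, 0, 0.102, -1.9, -1.3, 0, 0, 0, 0.102, -2, -1.1, 0, 0, 0, 0.102]'

```text
time_s: 38.2
ee_pos: [621.8, 115.6, 338.9]
ee_rot: [-179.8, -0.0, 119.3]
force: [-0.7, 0.1, -5.8]
gripper_width: 17.8
gripper_force: 55.0
```

Request:
step_arm --plan '[-2.2, -0.9, 0, 0, 0, 0.102, -2.2, -0.7, 0, 0, 0, 0.102, -2.3, -0.5, 0, 0, 0, 0.102, -2.3, -0.2, 0, 0, 0, 0.102, 0, 0, 0, 0, 0, 0.01]'

```text
time_s: 38.62
ee_pos: [632.9, 19.1, 338.8]
ee_rot: [-179.8, 0.3, 95.2]
force: [0.6, -0.5, -5.2]
gripper_width: 17.7
gripper_force: 55.0
```

Request:
step_arm --plan '[0, 0, 0, 0, 0, 0, 0, 0, 0, 0, 0, 0]'

```text
time_s: 38.78
ee_pos: [632.6, 24.5, 339.5]
ee_rot: [-179.9, -0.0, 95.7]
force: [0.2, 0.5, -5.0]
gripper_width: 17.5
gripper_force: 55.0
```

```bash
python3 - <<'E'
from h import *
s=sensors.state();e=s['ee_pos'];H=134.6;print(s['time_s'],e,s['ee_rot'],s['gripper_width'],w2b(e))
w=viewer.grab_frame('wrist');save(w,'w12.png')
for k,z in (('rest_long',e[2]-H),('slot_right',90),('slot_left',90)): print(k,[(round(d['score'],2),np.round(d['location']),np.round(w2b(at_z(w,d['location'],z)),1)) for d in viewer.pinpoint(k,w)[:3]])
y=3.5; O,a=notch(30); O1=O-115*a; T=tcp_of(*O1,30,y,H); A=tcp_of(O1[0]-60,178,0,y,H)
plan([A,(T[0]+[0,0,25],T[1],6),T],w=.11)
E
```

```text
38.7833 [632.63149773  24.45608399 339.53906339] [-1.79884923e+02 -4.09261500e-02  9.57076228e+01] 17.496466667857014 [ 24.70550594   4.19664508 339.53906339]
rest_long [(0.95, array([258., 185.]), array([ 26.5,   7.5, 204.9])), (0.79, array([101., 118.]), array([-129.4,   78.3,  204.9])), (0.57, array([94., 15.]), array([-124.4,  172. ,  204.9]))]
slot_right []
slot_left [(0.34, array([244., 108.]), array([ 8.5, 83.6, 90. ]))]
[-0.14, 0, 2.8, 0, 0, -0.004, 0, -0.12, 0.58, -0.087, 0, 0, 0, -0.17, 0.57, -0.087, 0, 0, 0, -0.22, 0.54, -0.088, 0, 0, 0, -0.27, 0.53, -0.087, 0, 0]
[0, -0.31, 0.5, -0.087, 0, 0, 0, -0.35, 0.48, -0.087, 0, 0, 0, -1.25, 2.16, 0, 0, 0]
```

Request:
step_arm --plan '[-0.3, 0, 2.8, 0, 0, 0, 0, -0.1, 0.6, -0.087, 0, 0, 0, -0.2, 0.6, -0.087, 0, 0, 0, -0.2, 0.5, -0.087, 0, 0, 0, -0.3, 0.5, -0.087, 0, 0]'

```text
time_s: 39.4
ee_pos: [627.7, 21.5, 289.7]
ee_rot: [159.8, 0.0, 95.8]
force: [1.4, -0.4, -5.2]
gripper_width: 17.8
gripper_force: 55.0
```

Request:
step_arm --plan '[0, -0.3, 0.5, -0.087, 0, 0, 0, -0.35, 0.5, -0.087, 0, 0, 0, -1.25, 2.2, 0, 0, 0, 0, 0, 0, 0, 0, 0, 0, 0, 0, 0, 0, 0]'

```text
time_s: 39.82
ee_pos: [624.5, 21.2, 251.0]
ee_rot: [150.4, -0.0, 95.7]
force: [0.6, 0.1, -3.9]
gripper_width: 17.7
gripper_force: 55.0
```

```bash
python3 - <<'E'
from h import *
s=sensors.state();e=s['ee_pos'];H=134.6;print(s['time_s'],e,s['ee_rot'],w2b(e))
w=viewer.grab_frame('wrist');save(w,'w13.png');im=w['img'].astype(int)
R=Ro.from_euler('xyz',s['ee_rot'],degrees=True);tool=lambda x,y,z:e+R.apply([x,y,z])
for n,z in(('under',H),('top',H-14)):
  for sx in(14,-14): print('bar',n,sx,[np.round(proj(w,tool(sx,yy,z)),1) for yy in(-62,-20,62)])
for y in(80,0): print('slot',y,[np.round(proj(w,b2w(sx,y+sy,90)),1) for sx,sy in((-44,20),(0,20),(-44,-20),(-15,-20))])
g=im.sum(2)
for c in(212,232,295,305): print('bar',c,[(r,int(g[r,c])) for r in range(168,216,2)])
def edges(c,r0,r1):
    # yellow (floor) vs grey plate
    y=im[r0:r1,c,0]-im[r0:r1,c,2]>25; return [r0+i for i in range(1,len(y)) if y[i]!=y[i-1]]
for c in(100,120,140,160,180,195): print(c,edges(c,120,245))
E
```

```text
39.8167 [624.5180947   21.19071266 250.97272313] [ 1.50375021e+02 -2.32888960e-02  9.57431995e+01] [ 16.29522473   1.79724334 250.97272313]
bar under 14 [array([195.7, 175.4]), array([236.3, 175.3]), array([315.5, 175.4])]
bar under -14 [array([197.3, 201. ]), array([236.8, 201. ]), array([313.9, 201. ])]
bar top 14 [array([192.9, 178.7]), array([235.3, 178.7]), array([318.2, 178.7])]
bar top -14 [array([194.7, 205.4]), array([235.9, 205.4]), array([316.5, 205.4])]
slot 80 [array([106.9,  90.6]), array([156.9,  90.5]), array([112.6, 135.7]), array([144.8, 133.7])]
slot 0 [array([118.3, 177.7]), array([164.2, 172.2]), array([124. , 216.4]), array([153.4, 211.3])]
bar 212 [(168, 262), (170, 237), (172, 99), (174, 116), (176, 110), (178, 126), (180, 114), (182, 119), (184, 118), (186, 123), (188, 126), (190, 133), (192, 136), (194, 153), (196, 159), (198, 214), (200, 494), (202, 590), (204, 595), (206, 593), (208, 605), (210, 602), (212, 424), (214, 598)]
bar 232 [(168, 253), (170, 240), (172, 104), (174, 135), (176, 150), (178, 148), (180, 114), (182, 121), (184, 122), (186, 115), (188
[... 208 characters left out ...]
 (174, 174), (176, 275), (178, 294), (180, 319), (182, 320), (184, 313), (186, 309), (188, 297), (190, 308), (192, 308), (194, 304), (196, 296), (198, 289), (200, 436), (202, 558), (204, 552), (206, 551), (208, 555), (210, 549), (212, 551), (214, 537)]
bar 305 [(168, 185), (170, 175), (172, 98), (174, 169), (176, 273), (178, 303), (180, 319), (182, 318), (184, 319), (186, 309), (188, 300), (190, 312), (192, 317), (194, 307), (196, 305), (198, 286), (200, 441), (202, 564), (204, 567), (206, 564), (208, 564), (210, 555), (212, 555), (214, 554)]
100 []
120 [124, 133, 176, 187]
140 [123, 132, 172, 211]
160 [122, 131, 170, 207]
180 [125, 130, 168, 204]
195 [125, 129, 166, 178, 180, 181, 182, 201]
```

View pics/w13.png

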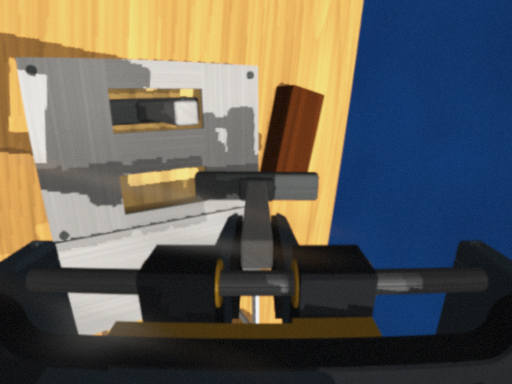

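```bash
python3 - <<'E'
from h import *
w=insert(-2,134.6)
plan(w[:2],v=20,w=.11); print([np.round(x[0],1) for x in w])
E
```

```text
[-0.12, -1.52, 0, 0, 0.001, -0.001, -0.12, -1.52, 0.01, -0.001, 0.001, -0.002, -0.12, -1.53, 0, 0, 0.001, -0.001, 0, -1.75, 0, 0, 0, 0, 0, -1.75, 0, 0, 0, 0]
[0, -1.75, 0, 0, 0, 0, 0, -1.75, 0, 0, 0, 0]
[array([587.7,  13.5, 230.4]), array([527.4,   7.2, 195.4]), array([538.6,   8.3, 198.6]), array([550.1,   9.6, 200.6]), array([561.7,  10.8, 201.4]), array([573.3,  12. , 201.1]), array([584.8,  13.2, 199.6])]
```

Request:
step_arm --plan '[-0.13, -1.5, 0, 0, 0, 0, -0.13, -1.6, 0, 0, 0, 0, -0.12, -1.6, 0, 0, 0, 0, 0, -1.7, 0, 0, 0, 0, 0, 0, 0, 0, 0, 0]'

```text
time_s: 40.28
ee_pos: [568.9, 11.6, 219.7]
ee_rot: [150.3, -0.0, 95.7]
force: [-1.1, 0.3, -6.0]
gripper_width: 17.6
gripper_force: 55.0
```

Request:
step_arm --plan '[0, -1.8, 0, 0, 0, 0, 0, -1.6, 0, 0, 0, 0, 0, 0, 0, 0, 0, 0]'

```text
time_s: 40.53
ee_pos: [540.4, 8.7, 203.1]
ee_rot: [150.3, -0.0, 95.7]
force: [-1.7, -0.5, -6.5]
gripper_width: 17.7
gripper_force: 55.0
```

Request:
step_arm --plan '[0, -1.7, 0, 0, 0, 0, 0, 0, 0, 0, 0, 0, 0, 0, 0, 0, 0, 0]'

```text
time_s: 40.78
ee_pos: [529.1, 7.1, 196.7]
ee_rot: [149.9, 0.0, 95.7]
force: [1.8, 0.5, -4.6]
gripper_width: 17.3
gripper_force: 55.0
```

```bash
python3 - <<'E'
from h import *
s=sensors.state();print(s['ee_pos'],w2b(s['ee_pos']),s['ee_rot'],s['force'],s['torque'],s['gripper_width'])
w=[(a-[3,0,0],b) for a,b in insert(-2,134.6)];plan(w[1:],v=20,w=.11)
E
```

```text
[529.07088602   7.09439462 196.66119341] [-80.10258061  -2.24490354 196.66119341] [1.49923049e+02 1.52518980e-02 9.56736879e+01] [ 1.82413807  0.5249222  -4.56707593] [-0.11818084  0.84420061  0.0109486 ] 17.261807897498326
[0.05, -0.46, -0.12, 0.001, 0.003, -0.005, 0, 1.13, 0.29, 0.105, 0, 0, 0, 1.14, 0.28, 0.105, 0, 0, 0, 1.14, 0.28, 0.105, 0, 0, 0, 1.13, 0.28, 0.104, 0, 0]
[0, 1.13, 0.27, 0.105, 0, 0]
```

Request:
step_arm --plan '[0, 0.65, 0.2, 0.105, 0, -0.003, 0, 1.1, 0.3, 0.105, 0, 0, 0, 0, 0, 0, 0, 0]'

```text
time_s: 41.03
ee_pos: [555.0, 9.0, 203.6]
ee_rot: [161.4, 0.2, 95.8]
force: [4.2, -0.7, -3.2]
gripper_width: 17.6
gripper_force: 55.0
```

Request:
step_arm --plan '[0, 1.1, 0.3, 0.105, 0, 0, 0, 1.1, 0.3, 0.105, 0, 0, 0, 0, 0, 0, 0, 0]'

```text
time_s: 41.28
ee_pos: [577.2, 11.7, 199.9]
ee_rot: [173.6, 0.1, 95.8]
force: [1.8, 0.2, -4.3]
gripper_width: 17.7
gripper_force: 55.0
```

Request:
step_arm --plan '[0, 1.1, 0.3, 0.104, 0, 0, 0, 0, 0, 0, 0, 0, 0, 0, 0, 0, 0, 0]'

```text
time_s: 41.53
ee_pos: [583.3, 12.6, 196.6]
ee_rot: [179.7, 0.1, 95.8]
force: [-0.1, -0.2, -4.8]
gripper_width: 17.6
gripper_force: 55.0
```

```bash
python3 - <<'E'
from h import *
s=sensors.state();print(s['time_s'],s['ee_pos'],s['ee_rot'],s['force'],s['torque'],s['gripper_width'],w2b(s['ee_pos']))
w=viewer.grab_frame('wrist');save(w,'w14.png')
for k,z in (('rest_long',s['ee_pos'][2]-134.6),('slot_right',90),('slot_left',90)): print(k,[(round(d['score'],2),np.round(d['location']),np.round(w2b(at_z(w,d['location'],z)),1)) for d in viewer.pinpoint(k,w)[:3]])
E
```

```text
41.5333 [583.27667486  12.59153628 196.64307819] [1.79673419e+02 9.97655670e-02 9.58391528e+01] [-0.13653016 -0.21214865 -4.81528699] [ 0.00942626 -0.08226131 -0.01002105] 17.608767679460172 [-25.61912899  -2.4439236  196.64307819]
rest_long [(0.75, array([ 76., 119.]), array([-204.9,   70.7,   62. ])), (0.57, array([257., 182.]), array([-23.2,   4. ,  62. ]))]
slot_right [(0.79, array([283., 189.]), array([ 1.1,  4.8, 90. ]))]
slot_left [(0.57, array([284., 106.]), array([-0.3, 80.4, 90. ]))]
```

Request:
step_arm --plan '[0, 0.8, 1, 0.001, 0, 0, 0, 0.9, 1, 0.001, 0, 0, 0, 0.8, 1, 0.001, 0, 0, 0, 0, 0.8, 0, 0, 0, 0, 0, 0, 0, 0, 0]'

```text
time_s: 42.15
ee_pos: [602.9, 14.8, 155.5]
ee_rot: [-179.5, 0.1, 95.8]
force: [-1.2, -0.0, -5.3]
gripper_width: 17.8
gripper_force: 55.0
```

```bash
python3 - <<'E'
from h import *
s=sensors.state();print(s['time_s'],s['ee_pos'],s['ee_rot'],s['force'],w2b(s['ee_pos']))
w=viewer.grab_frame('wrist');save(w,'w15.png')
for k,z in (('rest_long',s['ee_pos'][2]-134.6),('slot_right',90),('slot_left',90)): print(k,[(round(d['score'],2),np.round(d['location']),np.round(w2b(at_z(w,d['location'],z)),1)) for d in viewer.pinpoint(k,w)[:3]])
E
```

```text
42.15 [602.94776389  14.75749667 155.51881746] [-1.79466234e+02  5.42828475e-02  9.58336175e+01] [-1.20135573 -0.01129837 -5.3073353 ] [ -5.82939573  -2.34601728 155.51881746]
rest_long [(0.96, array([ 43., 124.]), array([-225.4,   66.6,   20.9])), (0.94, array([253., 184.]), array([-9.9,  1.7, 20.9]))]
slot_right [(0.92, array([262., 204.]), array([-1.3,  3.9, 90. ]))]
slot_left []
```

Request:
step_arm --plan '[0, 0.5, 0, -0.008, 0, 0, 0, 0, 0, 0, 0, 0, 0, 0, 0.1, 0, 0, 0, 0, 0, 0.1, 0, 0, 0, 0, 0, 0, 0, 0, 0]'

```text
time_s: 42.77
ee_pos: [608.7, 15.2, 156.5]
ee_rot: [179.8, 0.1, 95.8]
force: [-0.8, 0.7, -5.7]
gripper_width: 17.2
gripper_force: 55.0
```

```bash
python3 - <<'E'
from h import *
s=sensors.state();print(s['time_s'],s['ee_pos'],s['ee_rot'],s['force'],w2b(s['ee_pos']))
w=viewer.grab_frame('wrist')
for k,z in (('rest_long',s['ee_pos'][2]-134.6),('slot_right',90)): print(k,[(round(d['score'],2),np.round(d['location']),np.round(w2b(at_z(w,d['location'],z)),1)) for d in viewer.pinpoint(k,w)[:3]])
E
```

```text
42.7667 [608.73030839  15.21410523 156.4734896 ] [1.79798669e+02 7.90872364e-02 9.58255720e+01] [-0.75054995  0.71393499 -5.68767285] [-3.08000235e-02 -2.49635056e+00  1.56473490e+02]
rest_long [(0.63, array([ 33., 126.]), array([-227.6,   64.3,   21.9])), (0.6, array([257., 184.]), array([ 2.2,  1.7, 21.9]))]
slot_right [(0.79, array([255., 207.]), array([-0.6,  1.5, 90. ]))]
```

Request:
step_arm --plan '[0, 0, 0.1, 0, 0, 0, 0, 0, 0.1, 0, 0, 0, 0, 0, 0.1, 0, 0, 0, 0, 0, 0, 0, 0, 0]'

```text
time_s: 43.25
ee_pos: [609.4, 15.2, 154.7]
ee_rot: [179.7, 0.1, 95.8]
force: [-0.1, 0.1, 2.3]
gripper_width: 17.5
gripper_force: 55.0
```

Request:
step_arm --plan '[0, 0, 0, 0, 0, 0, 0, 0, 0, 0, 0, 0, 0, 0, 0, 0, 0, 0, 0, 0, 0, 0, 0, 0, 0, 0, -1, 0, 0, 0]' --hand 6

```text
time_s: 43.67
ee_pos: [607.8, 15.2, 162.1]
ee_rot: [-180.0, 0.1, 95.8]
force: [-0.2, -0.9, -0.7]
gripper_width: 48.1
gripper_force: 0.0
```

Request:
step_arm --plan '[0, 0, -3, 0, 0, 0, 0, 0, -4, 0, 0, 0, 0, 0, -4, 0, 0, 0, 0, 0, -3, 0, 0, 0]'

```text
time_s: 44.0
ee_pos: [608.9, 15.4, 308.1]
ee_rot: [179.5, 0.1, 95.8]
force: [-0.5, -0.5, 0.3]
gripper_width: 59.8
gripper_force: 0.0
```

Request:
step_arm --plan '[-4, -2, 0, 0, 0, 0, -4, -2, 0, 0, 0, 0, -4, -2, 0, 0, 0, 0, -4, -2, 0, 0, 0, 0, -4, -2, 0, 0, 0, 0]'

```text
time_s: 44.42
ee_pos: [533.7, -180.9, 304.6]
ee_rot: [179.7, 0.1, 95.9]
force: [1.4, -0.3, 0.3]
gripper_width: 60.1
gripper_force: 0.0
```

Request:
step_arm --plan '[-4, -1, 0, 0, 0, 0, -4, -1, 0, 0, 0, 0, -4, 0, 0, 0, 0, 0, 0, 0, 0, 0, 0, 0]'

```text
time_s: 44.75
ee_pos: [526.4, -307.7, 303.7]
ee_rot: [179.7, 0.3, 95.5]
force: [-0.2, -0.4, -0.5]
gripper_width: 59.9
gripper_force: 0.0
```

```bash
python3 - <<'E'
from h import *
s=sensors.state();print(s['time_s'],s['ee_pos'],s['force'])
p=viewer.grab_frame('top');save(p,'top16.png')
for k,z in (('rest_long',20),('rest_short',20),('slot_right',90),('slot_left',90),('cover_grip',115)): print(k,[(round(d['score'],2),np.round(d['location']),np.round(w2b(at_z(p,d['location'],z)),1)) for d in viewer.pinpoint(k,p)[:4]])
for x,y in((2.7,80),(0,0)): print('pred post top',proj(p,b2w(x,y,170)))
c=p['img'][140:240,190:330,::-1]; c=cv2.resize(c,(784,560),interpolation=cv2.INTER_CUBIC); cv2.imwrite('pics/c16.png',c)
E
```

```text
44.75 [ 526.41580745 -307.6528359   303.72491149] [-0.24356869 -0.42669189 -0.52929608]
rest_long [(0.83, array([257., 194.]), array([ 2.4, 13.9, 20. ])), (0.69, array([251., 270.]), array([-235.1,   62.7,   20. ])), (0.64, array([196., 273.]), array([-223.1,  237.4,   20. ]))]
rest_short [(0.49, array([237., 194.]), array([ 9.5, 78.1, 20. ]))]
slot_right [(0.74, array([258., 188.]), array([10.9, 10.3, 90. ]))]
slot_left [(0.9, array([235., 192.]), array([ 5.4, 81.6, 90. ]))]
cover_grip [(0.8, array([289., 184.]), array([  3.6, -84. , 115. ]))]
pred post top [235.06460382 188.12023136]
pred post top [262.58813816 185.63278785]
```

View pics/c16.png

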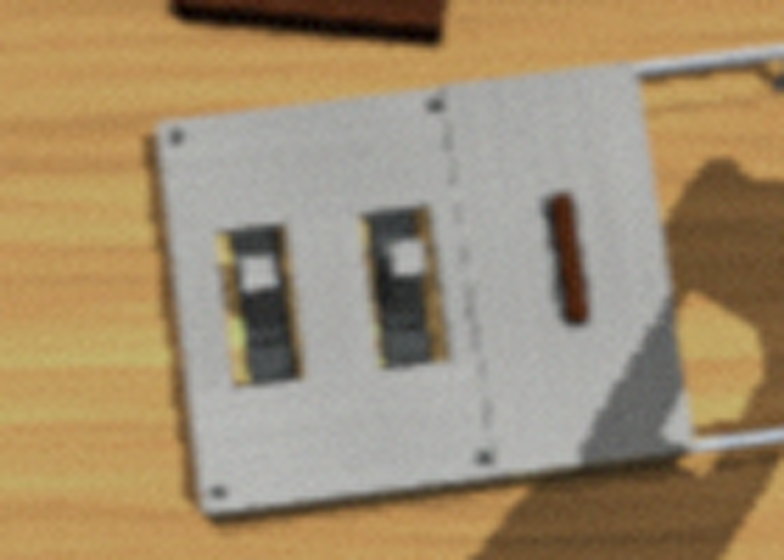

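```bash
python3 - <<'E'
import cv2,numpy as np
a=cv2.imread('pics/top0.png');b=cv2.imread('pics/top16.png')
hm=lambda im:(im[...,2].astype(int)-im[...,0]>40)[165:210,275:305]
for im in(a,b):
    m=hm(im);ys,xs=np.nonzero(m);print(m.sum(),xs.mean()+275,ys.mean()+165)
f=lambda im,r:np.float32(cv2.cvtColor(im,cv2.COLOR_BGR2GRAY)[r[0]:r[1],r[2]:r[3]])
for n,r in(('handle',(168,204,278,304)),('cover top edge',(145,170,280,325)),('plate left',(150,240,205,232))): print(n,cv2.phaseCorrelate(f(a,r),f(b,r),cv2.createHanningWindow((r[3]-r[2],r[1]-r[0]),cv2.CV_32F)))
for nm,(y0,y1,x0,x1) in dict(bowl=(135,190,325,385),mallet=(160,215,80,150),blank=(120,150,215,275),glue=(245,285,85,125)).items(): print(nm,cv2.phaseCorrelate(f(a,(y0,y1,x0,x1)),f(b,(y0,y1,x0,x1))))
E
```

```text
42 292.5 185.3095238095238
49 291.36734693877554 185.6530612244898
handle ((0.13673394328314892, -0.07019195924331356), 0.8216909753932874)
cover top edge ((-0.12555817240970057, 0.6252081450070506), 1.0474732170104981)
plate left ((0.5262969750094122, -0.06693314795840166), 0.9391895822046225)
bowl ((-0.1353552035062684, -0.1246970883220655), 0.5064658101399739)
mallet ((0.12474474547649805, -0.0764019396502178), 0.8830341796080271)
blank ((-0.08262857714156979, 0.06345513254387214), 1.0011175621880426)
glue ((-0.3014329109127232, -0.04773121010330783), 0.9315258997678757)
```

```bash
python3 -c "
from workcell import env
print(env.job_done())"
```

```text
the job is handed in; nothing more can be done
None
```

The job is handed in at about 45 s on the robot's clock: the three fittings present (live centre, faceplate, spur centre; no collar found) are in the well, the cover is shut, and both tool rests stand in their own slots. The bowl, glue bottle, blank and hammer have not moved in the before/after pictures; the hand-in gave no verdict.

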